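# Close a fume-extractor housing evenly

## Robot

A 7-joint arm with a two-finger parallel gripper is mounted at the origin on the work surface. World frame = base frame: x ahead of the robot, y to its left, z up, the work surface at z = 0. Lengths are in m, angles in rad, forces in N, time in s.
With the tool pointing down it reaches from about 0.4 to 0.85 m from the base axis. Payload 4.5 kg.
Tool frame: the origin (TCP) lies between the finger pads; the fingertips stand 25 mm ahead of it and the grasp point (between the pads) lies 6 mm ahead of it (r.tips_ahead is the distance from the TCP to the fingertips, in m); z points along the fingers, y is the direction in which the jaws open and shut (so a half turn about z gives the same grasp; the last joint's range is limited). The gripper opens to 88 mm and grips with 3 to 60 N. Pads are 18 mm wide; open, the fingers measure 123 mm over their backs; the gripper's body (75 mm by 187 mm) begins 45 mm behind the grasp point.
Start: joints at [-1.284, 0.689, -0.195, 1.565, 0.157, 0.902, -0.215], TCP at [0.156, 0.605, 0.264] pointing down, gripper open.
Joint ranges: [-3.01, 3.01], [-0.46, 2.08], [-1.47, 1.51], [0.13, 2.56], [-1, 4.14], [0.04, 2.09], [-2.66, 2.66]. Speed limits (rad/s): [2.57, 2.57, 3.14, 3.14, 3.14, 3.14, 3.14].

## Interface

Orientations are given as a unit quaternion [x, y, z, w].
In Python, from plant import r, imaging gives the robot as it stands.
- The arm moves only by the tool send_rows, never from a script. Its argument "moves" is one flat list of numbers, 6 for each row, row after row: the shift along the tool's x, y, z in m, then the turn, a rotation vector about the tool's x, y, z in degrees. A call has exactly 5 rows; each row is the pose to reach, as a shift and turn from the pose measured when the call began, along the tool's axes at that moment; what a row does not reach only later rows make up. A row lasts 1/12 s, in which the tool goes at most 41.7 mm and 7.16 degrees, less where a joint would pass 70% of its speed; a pose out of reach is approached as far as the arm can. A call with a gripper value outside its range is refused whole. "claw" is the closure, from -1 (fully open) to 1 (shut), so that 0 is half open, set as the call begins (left out, the last holds). The fingers move at their own pace and stop on an object; "grip_force" is the grip in N (left out, the last holds). Time passes only in rows, so rows that repeat a pose let the fingers close, or fill a call up. It gives the time, the measured TCP pose, the force and the opening at its end, in the units of the state.
- r.get_state(): the state, without advancing time (a new reading comes with each control period).
- imaging.snapshot(name): name is "side" or "top" or "wrist"; returns a dict with "image" (400x640x3 uint8, red, green, blue), "depth" (400x640 float32, m along the optical axis (not along the pixel's ray), 0 where there is no reading), "mtx" (3x3 intrinsics, pixels), "rvec" (rotation vector, rad) and "tvec" (3), from world to camera coordinates, as OpenCV has them. Camera axes: x right, y down, z forward; pixel columns grow to the right and rows downward; lengths in m; the calibration is good to about 2 mm. A picture is of the moment at which its call begins.
- r.finish_job(): hands the job in, once; it reports no verdict.
Trained networks look in a picture, given as the dict that the camera call returned (one of the last four; its "shot" number tells which), for a name from the list of things; names that differ only in an ending like _2 or _b are one class to them, and where a whole thing is asked for, a point or a joint stands for the part that bears it (a point fixed in the world has none). Each returns a list of dicts, best first, with "score" (0 to 1); they miss things now and then, are a little off and sometimes report something else, mostly with a low value. They report only what shows in the picture. A call takes as long as a camera call.
- imaging.look_for(query, picture): "box" ([centre column, centre row, width, height] as shares, 0 to 1, of the picture: columns of its width, rows of its height, round what is visible of it).
- imaging.silhouettes(query, picture): "pixels" (400x640 bool, what is visible of it) and "box" ([centre column, centre row, width, height] as shares, 0 to 1, of the picture: columns of its width, rows of its height, round what is visible of it).
- imaging.pinpoint(query, picture): "point" ([column, row] as shares, 0 to 1, of the picture: columns of its width, rows of its height: a listed point, or the origin of a listed thing).
The state is a dict: "clock": time; "q": joint angles; "qd": joint speeds; "joint_torque": joint torques, N m; "tool_pos": TCP position; "eef_rot": TCP orientation; "contact_force": force on the tool from outside, world axes, zero at the start; "moment": the same for the moment, N m; "opening": opening from 0.0 (shut) to 1.0 (fully open).
Only numpy, scipy, OpenCV 4.12 (cv2) and the standard library are available. Lean on these libraries where they do the work, as an engineer would, in place of code of your own. Each camera call takes 0.05 s, during which the arm holds its last target.

## Task

Close the small filter housing on the bench: draw its springy square cover down with the four bar knobs in two rounds, each round crosswise (one knob, then the one diagonally opposite, then the other two). In the first round give every knob about an eighth of a turn clockwise; in the second turn each until it is just firmly snug by feel, so that the cover sits evenly down on all four rubber seats without being overtightened. Let go, and leave the other things on the bench where they are.

Things in the scene. Friction and masses are not known exactly. Their poses are not given: they have to be found in the camera images.
- housing: fixed grey square box 190 x 190 x 66 high, filter housing; origin at the centre of its underside on the table, z up, x and y along its sides. In each corner, under a knob, is a rubber seat whose top is 69 to 71 above the table. The knobs stand at (+62,+62) a, (-62,+62) b, (-62,-62) c, (+62,-62) d in the housing's axes. Guide tabs half-way along each side rise to 86.
- cover: loose aluminium plate 178 x 178 x 8, dark grille in the middle, held between the guide tabs; origin at the centre of its underside. It starts level on four springs with its underside 75 above the table (4 to 6 above the seats); fully down, it lies on the seats.
- knob_a: clamping knob at the housing's +x +y corner, diagonally opposite knob_c. All four are alike: black plastic bar 46 long (along its own x) x 14 wide (y) x 22 high on a 12 mm round neck, with a sprung steel foot below that presses on the cover. Origin at the bar's centre, which starts 113.6 above the table; z up. Captive: it only turns and sinks.
- knob_b: clamping knob at the housing's -x +y corner, diagonally opposite knob_d; like knob_a. Steep thread on all four: turning clockwise seen from above tightens, and the knob sinks 4.5 mm per radian. It stays where it is left. Foot length (27 to 31 below the bar's centre) and seat height differ, so where a knob becomes snug must be felt; expect 0.4 to 1.4 rad in the second round.
- knob_c: clamping knob at the housing's -x -y corner, diagonally opposite knob_a; like knob_a. Felt at any knob: thread friction of 0.08 N m, nearly steady while it runs down; once that corner is on its seat the torque climbs steadily, by about 0.35 to 0.6 N m per rad. Snug is about 0.2 rad past the start of the climb, 0.07 to 0.1 N m above running; from 0.35 rad past it is overtight.
- knob_d: clamping knob at the housing's +x -y corner, diagonally opposite knob_b; like knob_a. If the turning is stopped to read the torque, the thread's friction may rest either way (up to 0.08 N m less or even the other sign): compare readings taken in the same manner and go by their climb. The bars start at different angles.
- pliers: bystander: pliers with red grips lying on the table, 145 long, 17 high, near the housing's +y side; origin at the pivot, underneath
- cutters: bystander: side cutters with orange grips lying beyond the housing's +x side, 130 long, 17 high; origin at the pivot, underneath
- screwdriver: bystander: screwdriver lying on the table near the housing's -y side; origin underneath, half-way along
- solder_reel: bystander: blue solder reel 60 across x 40 high; origin at the centre of its underside
- water_bottle: bystander: clear bottle 64 across x 190 high; origin at the centre of its underside

How it is judged:
By the outcome, as a careful person would: the job done as asked, in the order asked, and still so for the second after the job is handed in, with the robot touching nothing.
It also fails if it takes over 72 s, if anything falls off the work surface, if the arm or the gripper's body presses on something with over 40 N, if the wrist force passes 120 N, or if a joint passes its speed limit or range.

## Working session

There is one attempt and no reset: what is moved stays moved. The work goes in short steps, Python scripts to look and compute and a tool call to move; the robot and the scene stay as the last step left them, time stands still between calls to the robot, and variables do not carry over. Pictures are saved under pics/ and viewed, and the job is handed in when it is done.

Besides the shell and the picture viewer there is one more tool, called after "Emit:" by a JSON object that holds its "name" and its "arguments", one argument or row to a line. send_rows: Moves the arm, as the interface text tells. Its arguments: {"type":"object","properties":{"moves":{"type":"array"},"claw":{"type":"number"},"grip_force":{"type":"number"}},"required":["moves"]}

```bash
ls; mkdir -p pics
python3 - <<'E'
from plant import r, imaging
import cv2
print(r.get_state())
for n in ["top","side","wrist"]:
    p=imaging.snapshot(n); cv2.imwrite(f"pics/{n}0.png",p["image"][:,:,::-1]); print(n,p["shot"],p["mtx"],p["rvec"],p["tvec"])
E
```

```text
pics
{'clock': 0.0, 'q': array([-1.28423419,  0.68996614, -0.19451133,  1.56635705,  0.15730676,
        0.90248625, -0.21509459]), 'qd': array([ 2.21827839e-04, -2.21723933e-04,  2.30504514e-04,  8.37522010e-04,
        1.71404477e-03,  9.42696691e-06, -1.59461437e-03]), 'joint_torque': array([-5.95749498e-04, -5.27560079e+01, -1.26688991e+00, -1.53425449e+01,
       -5.26359561e-02,  6.65923784e-03,  1.64153626e-04]), 'tool_pos': array([0.15619971, 0.60455738, 0.26291759]), 'eef_rot': array([ 1.25998448e-01,  9.92030019e-01, -9.11182057e-04, -4.50775166e-05]), 'contact_force': array([ 0.31955181, -0.49766695, -0.34285831]), 'moment': array([ 0.03102968, -0.01825498,  0.0321601 ]), 'opening': 1.0016807860283965}
top 1 [[407.13783996   0.         314.1973732 ]
 [  0.         407.13783996 199.9012445 ]
 [  0.           0.           1.        ]] [ 2.16440501 -2.14739908  0.15773604] [-0.02431513  0.5926494   1.23554433]
side 2 [[363.29357471   0.         317.74862901]
 [  0.         363.29357471 197.39425128]
 [  0.           0.           1.        ]] [ 0.11290068 -2.76936963  1.41304567] [0.57538099 0.12573453 1.11715692]
wrist 3 [[350.84646504   0.         316.57045207]
 [  0.         350.84646504 198.8971024 ]
 [  0.           0.           1.        ]] [-2.26825538 -1.75772903 -0.28459859] [-0.62238201 -0.04376735  0.3912555 ]
```

View pics/top0.png

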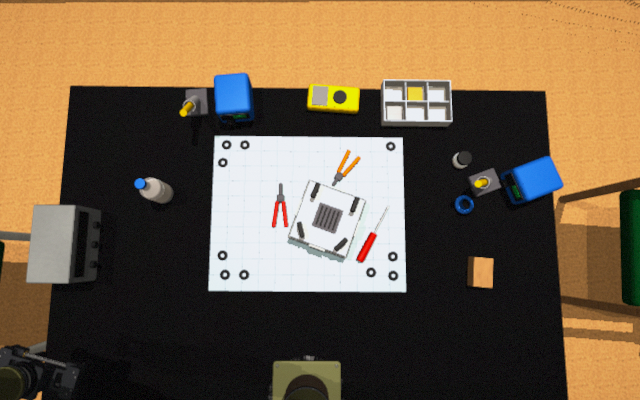

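View pics/side0.png

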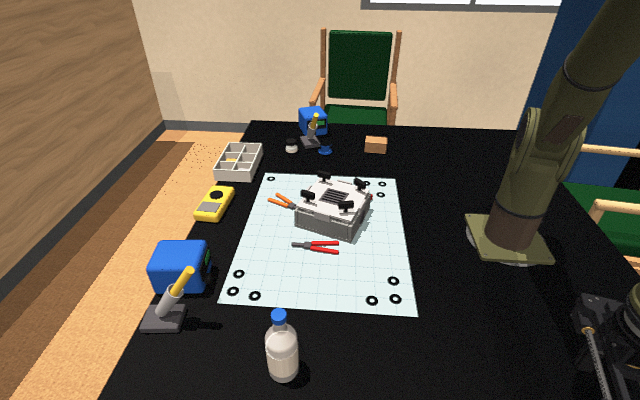

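View pics/wrist0.png

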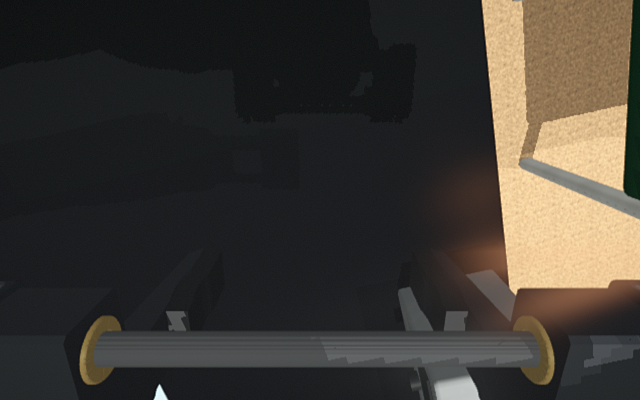

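The top view shows the housing at about (328,220), with pliers to its left (+y), cutters above (+x) and the screwdriver to its right. The knobs are a at about (315,190), b (301,229), c (341,244) and d (354,205). Next I measure them.

```bash
cat > h.py <<'E'
import numpy as np, cv2
from scipy.spatial.transform import Rotation as R
from plant import r, imaging
def cam(p):
    Rm=cv2.Rodrigues(np.array(p["rvec"],float))[0]; t=np.array(p["tvec"],float).ravel(); return Rm,t
def onplane(p,uv,z):
    Rm,t=cam(p); K=p["mtx"]; uv=np.atleast_2d(uv).astype(float)
    d=np.c_[uv,np.ones(len(uv))]@np.linalg.inv(K).T@Rm; c=-Rm.T@t
    return c+d*((z-c[2])/d[:,2])[:,None]
def bydepth(p,mask):
    Rm,t=cam(p); K=p["mtx"]; v,u=np.nonzero(mask&(p["depth"]>0)); z=p["depth"][v,u]
    return ((np.c_[u,v,np.ones(len(u))]@np.linalg.inv(K).T)*z[:,None]-t)@Rm
def px(b): return np.array(b)*np.array([640,400]*(len(b)//2))
E
python3 - <<'E'
from h import *
np.set_printoptions(precision=4,suppress=True)
p=imaging.snapshot("top")
for q in ["housing","cover","pliers","cutters"]:
    for o in imaging.pinpoint(q,p)[:2]: print(q,o["score"],px(o["point"]), onplane(p,px(o["point"]),{"housing":0,"cover":.075}.get(q,0)))
for o in imaging.silhouettes("knob_a",p):
    m=o["pixels"]; P=bydepth(p,m); v,u=np.nonzero(m)
    W=onplane(p,np.c_[u,v],.1246); 
    c=W.mean(0); ev,E=np.linalg.eigh(np.cov(W[:,:2].T)); e=E[:,1]
    print("knob",round(o["score"],2),len(u),px(o["box"]),c, "zmax",np.percentile(P[:,2],[10,50,90]),"ang",np.degrees(np.arctan2(e[1],e[0])),np.sqrt(ev*12))
im=cv2.resize(p["image"][150:290,250:450],None,fx=4,fy=4,interpolation=cv2.INTER_CUBIC)
cv2.imwrite("pics/topz.png",im[:,:,::-1])
E
```

```text
housing 0.69 [375.488 233.32 ] [[ 0.492  -0.2172  0.    ]]
cover 0.65 [324.48 219.72] [[ 0.5278 -0.0509  0.075 ]]
pliers 0.71 [281.216 199.6  ] [[0.5984 0.0866 0.    ]]
cutters 0.84 [340.992 175.48 ] [[ 0.6795 -0.1069  0.    ]]
cutters 0.28 [164.288 192.6  ] [[0.618  0.4642 0.    ]]
knob 0.66 31 [341.632 242.6     4.608   9.4  ] [ 0.4562 -0.0967  0.1246] zmax [0.1214 0.125  0.1274] ang 135.85305138394983 [0.0088 0.0292]
knob 0.57 75 [354.88  203.12   10.688  13.8  ] [ 0.5703 -0.1372  0.1246] zmax [0.1197 0.1245 0.1276] ang 159.56593958934363 [0.0144 0.0441]
knob 0.5 84 [304.064 231.04    9.472  17.28 ] [0.4948 0.0189 0.1246] zmax [0.086  0.1243 0.1273] ang -166.6151935609934 [0.016 0.043]
knob 0.41 75 [313.792 190.68    6.016  15.6  ] [ 0.6107 -0.0208  0.1246] zmax [0.1194 0.1241 0.1274] ang 156.51039652080837 [0.0147 0.0436]
```

View pics/topz.png

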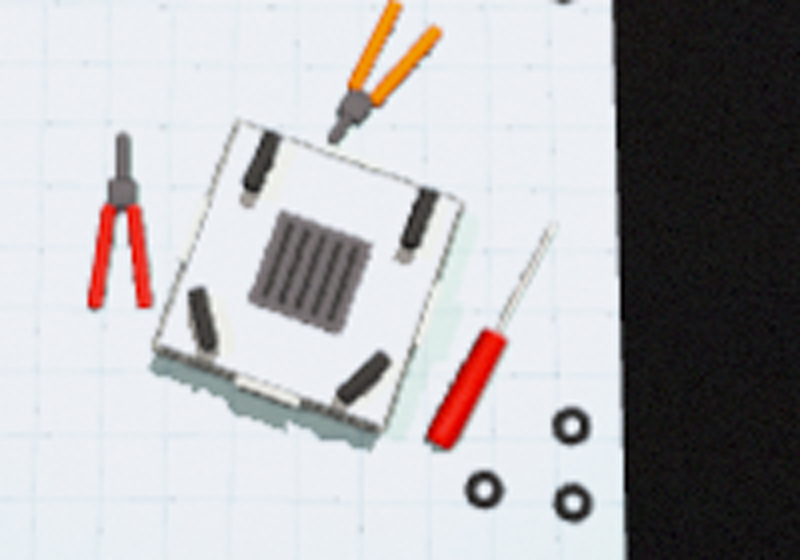

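Run:
```python
from h import *
np.set_printoptions(precision=4,suppress=True)
p=imaging.snapshot("top")
Rm,t=cam(p); H,W=p["depth"].shape
P=bydepth(p,np.ones((H,W),bool)); 
sel=(abs(P[:,0]-.53)<.16)&(abs(P[:,1]+.06)<.16)
Q=P[sel]; K=Q[(Q[:,2]>.112)&(Q[:,2]<.135)]
seeds=np.array([[.6107,-.0208],[.4948,.0189],[.4562,-.0967],[.5703,-.1372]])
C=[]
for n,s in zip("abcd",seeds):
    k=K[np.linalg.norm(K[:,:2]-s,axis=1)<.035]
    rect=cv2.minAreaRect((k[:,:2]*1000).astype(np.float32)); e=np.linalg.svd(k[:,:2]-k[:,:2].mean(0))[2][0]
    c=np.array(rect[0])/1000; print(n,len(k),k[:,:2].mean(0),c,rect[1],"ang",np.degrees(np.arctan2(e[1],e[0]))%180,np.median(k[:,2]))
    C.append((k[:,:2].mean(0)+c)/2)
C=np.array(C); M=np.array([[62,62],[-62,62],[-62,-62],[62,-62]])/1000
m=C.mean(0); th=np.angle(np.sum((C-m)@[1,1j]*np.conj(M@[1,1j])))
Rz=np.array([[np.cos(th),-np.sin(th)],[np.sin(th),np.cos(th)]])
print("centre",m,"yaw",np.degrees(th)); F=M@Rz.T+m; print("fit",F,"res",C-F)
cv=Q[(Q[:,2]>.078)&(Q[:,2]<.092)]; rr=cv2.minAreaRect((cv[:,:2]*1000).astype(np.float32)); print("cover",rr,np.median(cv[:,2]))
# wrist cam rel to TCP
w=imaging.snapshot("wrist"); Rw,tw=cam(w); s=r.get_state(); T=R.from_quat(s["eef_rot"]).as_matrix()
print("cam in tool",T.T@(-Rw.T@tw-s["tool_pos"]),"axes\n",T.T@Rw.T); print(T)
```

```text
a 78 [ 0.6127 -0.0214] [ 0.6135 -0.0218] (14.062444686889648, 46.70902633666992) ang 157.5483275673997 0.12422632265995612
b 76 [0.4968 0.0201] [0.4971 0.0202] (45.98361587524414, 13.37403392791748) ang 15.359145505436857 0.1249765818316183
c 78 [ 0.455  -0.0957] [ 0.4551 -0.0957] (12.345990180969238, 44.996158599853516) ang 134.81752223618813 0.12457887032544826
d 77 [ 0.5711 -0.1377] [ 0.5715 -0.138 ] (13.889795303344727, 46.048973083496094) ang 159.2416842765946 0.1245948578586453
centre [ 0.5341 -0.0588] yaw -19.839139558027956
fit [[ 0.6135 -0.0215]
 [ 0.4968  0.0206]
 [ 0.4547 -0.096 ]
 [ 0.5714 -0.1381]] res [[-0.0004 -0.0002]
 [ 0.0001 -0.0004]
 [ 0.0003  0.0003]
 [-0.      0.0003]]
cover ((534.5790405273438, -58.81396484375), (194.3164520263672, 194.48715209960938), 69.53030395507812) 0.08423618451406183
cam in tool [ 0.0834 -0.0012 -0.12  ] axes
 [[-0.0001 -0.9478 -0.3188]
 [ 1.      0.0004 -0.0012]
 [ 0.0013 -0.3188  0.9478]]
[[-0.9682  0.25    0.    ]
 [ 0.25    0.9682  0.0001]
 [ 0.      0.0001 -1.    ]]
```

```bash
cat >> h.py <<'E'
KN=dict(a=(.6135,-.0215),b=(.4968,.0206),c=(.4547,-.0960),d=(.5714,-.1381))
def st():
    s=r.get_state(); T=R.from_quat(s["eef_rot"]).as_matrix()
    print("t %.2f pos"%s["clock"],np.round(s["tool_pos"],4),"yaw %.2f"%np.degrees(np.arctan2(T[1,0],T[0,0])),"q",np.round(s["q"],2),"F",np.round(s["contact_force"],1),"M",np.round(s["moment"],3),"t7 %.4f"%s["joint_torque"][6],"open %.3f"%s["opening"])
    return s,T
def to(x,y,z,yaw):
    s,T=st(); yw=np.radians(yaw); X=np.array([np.cos(yw),np.sin(yw),0]); Z=np.array([0,0,-1.]); G=np.c_[X,np.cross(Z,X),Z]
    print("shift mm",np.round(1000*T.T@(np.array([x,y,z])-s["tool_pos"]),1),"turn",np.round(np.degrees(R.from_matrix(T.T@G).as_rotvec()),2))
E
python3 -c "
from h import *
to(*KN['a'],.19,157.5)"
```

```text
t 0.55 pos [0.1563 0.6052 0.2638] yaw 165.52 q [-1.28  0.69 -0.19  1.57  0.16  0.9  -0.22] F [-0.6 -0.3  0.6] M [-0.053 -0.005 -0.002] t7 0.0000 open 1.000
shift mm [-599.4 -492.4   73.7] turn [ 0.01 -0.    8.02]
```

Emit:
{"name": "send_rows", "arguments": {
  "moves": [-0.032,-0.026,0.004,0,0,2,-0.064,-0.052,0.008,0,0,4,-0.096,-0.079,0.012,0,0,6,-0.128,-0.105,0.016,0,0,8,-0.16,-0.131,0.02,0,0,8],
  "claw": -0.1,
  "grip_force": 30
}}

```text
clock: 0.97
tool_pos: [0.2793, 0.4368, 0.2438]
eef_rot: [0.195, 0.981, 0.0, 0.0]
contact_force: [0.2, -0.4, 0.8]
opening: 0.646
```

```bash
python3 -c "
from h import *
to(*KN['a'],.19,157.5)"
```

```text
t 0.97 pos [0.2793 0.4368 0.2438] yaw 157.47 q [-0.98  0.58 -0.18  1.91  0.16  0.67 -0.07] F [ 0.2 -0.4  0.8] M [-0.016 -0.095 -0.022] t7 -1.0327 open 0.646
shift mm [-484.3 -295.3   53.8] turn [ 0.04  0.02 -0.03]
```

Emit:
{"name": "send_rows", "arguments": {
  "moves": [-0.035,-0.021,0.004,0,0,0,-0.07,-0.042,0.008,0,0,0,-0.105,-0.064,0.012,0,0,0,-0.14,-0.085,0.016,0,0,0,-0.175,-0.106,0.02,0,0,0]
}}

```text
clock: 1.38
tool_pos: [0.4013, 0.2702, 0.2239]
eef_rot: [0.195, 0.981, 0.001, 0.0]
contact_force: [1.2, 1.1, -0.2]
opening: 0.548
```

Emit:
{"name": "send_rows", "arguments": {
  "moves": [-0.035,-0.021,0.004,0,0,0,-0.07,-0.042,0.008,0,0,0,-0.105,-0.064,0.012,0,0,0,-0.14,-0.085,0.016,0,0,0,-0.175,-0.106,0.02,0,0,0]
}}

```text
clock: 1.8
tool_pos: [0.5235, 0.1033, 0.2039]
eef_rot: [0.195, 0.981, 0.001, 0.001]
contact_force: [0.2, 0.5, 0.8]
opening: 0.545
```

```bash
python3 -c "
from h import *
to(*KN['a'],.19,157.5)"
```

```text
t 1.80 pos [0.5235 0.1033 0.2039] yaw 157.45 q [-0.13  0.66 -0.24  1.9   0.26  0.61  0.63] F [0.2 0.5 0.8] M [ 0.016 -0.045  0.025] t7 -0.8456 open 0.545
shift mm [-130.9  -80.8   13.9] turn [ 0.09  0.07 -0.05]
```

Emit:
{"name": "send_rows", "arguments": {
  "moves": [-0.035,-0.0215,0.004,0,0,0,-0.07,-0.043,0.008,0,0,0,-0.105,-0.065,0.012,0,0,0,-0.1309,-0.0808,0.014,0,0,0,-0.1309,-0.0808,0.014,0,0,0]
}}

```text
clock: 2.22
tool_pos: [0.6168, -0.031, 0.1892]
eef_rot: [0.201, 0.98, -0.002, 0.003]
contact_force: [0.0, -0.5, -0.4]
opening: 0.551
```

Run:
```python
from h import *
to(*KN['a'],.1215,157.5)
w=imaging.snapshot("wrist"); cv2.imwrite("pics/w1.png",w["image"][:,:,::-1])
H,W=w["depth"].shape
P=bydepth(w,np.ones((H,W),bool)); K=P[(P[:,2]>.116)&(P[:,2]<.13)]
for n,s in KN.items():
    k=K[np.linalg.norm(K[:,:2]-s,axis=1)<.035]
    if len(k)>50:
        rect=cv2.minAreaRect((k[:,:2]*1000).astype(np.float32)); e=np.linalg.svd(k[:,:2]-k[:,:2].mean(0),full_matrices=False)[2][0]
        print(n,len(k),rect,np.degrees(np.arctan2(e[1],e[0]))%180,k[:,:2].mean(0),np.median(k[:,2]))
```

```text
t 2.22 pos [ 0.6168 -0.031   0.1892] yaw 156.80 q [ 0.12  0.78 -0.27  1.66  0.28  0.74  0.88] F [ 0.  -0.5 -0.4] M [-0.112  0.022 -0.006] t7 0.4830 open 0.551
shift mm [ 7.2  7.6 67.6] turn [-0.14  0.36 -0.7 ]
a 1837 ((611.3405151367188, -21.993741989135742), (14.011795997619629, 45.80998229980469), 66.36180877685547) 156.48101238560105 [ 0.6096946  -0.02143912] 0.12319723502148774
b 529 ((514.29150390625, 21.140466690063477), (17.08822250366211, 8.52824878692627), 65.42579650878906) 67.04154053499381 [0.51382973 0.02172648] 0.12290554698684407
c 1499 ((462.3280334472656, -105.61537170410156), (15.473715782165527, 21.523300170898438), 44.52375411987305) 116.08616066444336 [ 0.46444476 -0.10480384] 0.12303414351104562
d 2133 ((569.809814453125, -138.11412048339844), (14.776565551757812, 45.632301330566406), 69.94605255126953) 160.60561703127564 [ 0.56888388 -0.13613983] 0.12314595852967067
```

View pics/w1.png

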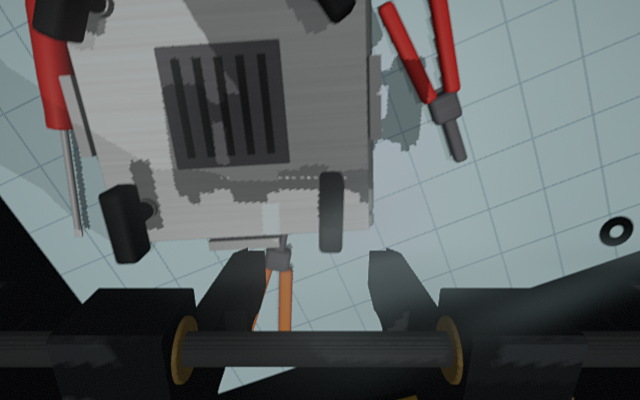

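Emit:
{"name": "send_rows", "arguments": {
  "moves": [0.007,0.0075,0.02,0,0,0,0.0075,0.0075,0.045,0,0,-0.5,0.008,0.0075,0.0655,0,0,-0.5,0.008,0.0075,0.068,0,0,-0.5,0.008,0.0075,0.068,0,0,-0.5]
}}

```text
clock: 2.68
tool_pos: [0.6095, -0.0154, 0.1205]
eef_rot: [0.194, 0.981, -0.0, 0.0]
contact_force: [-0.1, -0.3, 0.6]
opening: 0.552
```

```bash
python3 -c "
from h import *
to(.6127,-.0215,.121,157.2)"
```

```text
t 2.68 pos [ 0.6095 -0.0154  0.1205] yaw 157.62 q [ 0.08  0.87 -0.23  1.72  0.32  0.59  0.84] F [-0.1 -0.3  0.6] M [-0.02  -0.039  0.057] t7 -0.0311 open 0.552
shift mm [-5.3 -4.5 -0.5] turn [-0.05  0.01  0.42]
```

Emit:
{"name": "send_rows", "arguments": {
  "moves": [-0.003,-0.0025,0,0,0,0.2,-0.0053,-0.0045,0,0,0,0.4,-0.0053,-0.0045,0,0,0,0.4,-0.0053,-0.0045,0,0,0,0.4,-0.0053,-0.0045,0,0,0,0.4],
  "claw": 1,
  "grip_force": 30
}}

```text
clock: 3.1
tool_pos: [0.6131, -0.0217, 0.1212]
eef_rot: [0.198, 0.98, -0.0, 0.001]
contact_force: [0.3, -0.6, 0.0]
opening: 0.196
```

```bash
python3 -c "
from h import *
to(.6127,-.0215,.121,157.2)"
```

```text
t 3.10 pos [ 0.6131 -0.0217  0.1212] yaw 157.19 q [ 0.09  0.87 -0.24  1.71  0.32  0.6   0.84] F [ 0.3 -0.6  0. ] M [-0.025  0.01  -0.032] t7 0.0008 open 0.196
shift mm [0.5 0.  0.2] turn [-0.02  0.08 -0.01]
```

Emit:
{"name": "send_rows", "arguments": {
  "moves": [0,0,0,0,0,0,0,0,0,0,0,0,0,0,0.0005,0,0,6,0,0,0.001,0,0,12,0,0,0.0015,0,0,18]
}}

```text
clock: 3.52
tool_pos: [0.6132, -0.0213, 0.1199]
eef_rot: [0.351, 0.936, 0.0, 0.001]
contact_force: [0.3, 0.2, 0.0]
opening: 0.153
```

```bash
python3 -c "
from h import *
to(.6127,-.0215,.1175,112.2)"
```

```text
t 3.52 pos [ 0.6132 -0.0213  0.1199] yaw 138.93 q [ 0.04  0.86 -0.15  1.71  0.21  0.58  0.62] F [0.3 0.2 0. ] M [0.111 0.059 0.089] t7 0.8131 open 0.153
shift mm [ 0.3 -0.4  2.4] turn [ 0.05  0.06 26.73]
```

Emit:
{"name": "send_rows", "arguments": {
  "moves": [0,0,0.0005,0,0,6.5,0,0,0.001,0,0,13,0,0,0.0016,0,0,19.5,0,0,0.0021,0,0,26,0,0,0.0021,0,0,26.5]
}}

```text
clock: 3.93
tool_pos: [0.6129, -0.0215, 0.1178]
eef_rot: [0.557, 0.83, -0.0, 0.001]
contact_force: [-0.3, -0.2, -0.1]
opening: 0.154
```

```bash
python3 -c "
from h import *
for i in range(3): to(*KN['c'],.121,134.8)"
```

```text
t 3.93 pos [ 0.6129 -0.0215  0.1178] yaw 112.27 q [-0.02  0.87 -0.03  1.72  0.05  0.56  0.31] F [-0.3 -0.2 -0.1] M [-0.138  0.15  -0.068] t7 -0.5968 open 0.154
shift mm [  -9.  -174.7   -3.3] turn [ -0.     0.09 -22.53]
t 3.93 pos [ 0.6129 -0.0215  0.1178] yaw 112.27 q [-0.02  0.87 -0.03  1.72  0.05  0.56  0.31] F [-0.3 -0.2 -0.1] M [-0.138  0.15  -0.068] t7 -0.5968 open 0.154
shift mm [  -9.  -174.7   -3.3] turn [ -0.     0.09 -22.53]
t 3.93 pos [ 0.6129 -0.0215  0.1178] yaw 112.27 q [-0.02  0.87 -0.03  1.72  0.05  0.56  0.31] F [-0.3 -0.2 -0.1] M [-0.138  0.15  -0.068] t7 -0.5968 open 0.154
shift mm [  -9.  -174.7   -3.3] turn [ -0.     0.09 -22.53]
```

Emit:
{"name": "send_rows", "arguments": {
  "moves": [0,0,0,0,0,0,0,0,0,0,0,0,0,0,-0.012,0,0,0,0,0,-0.034,0,0,0,0,-0.01,-0.045,0,0,-4],
  "claw": -0.1
}}

```text
clock: 4.35
tool_pos: [0.6062, -0.0241, 0.1653]
eef_rot: [0.527, 0.85, 0.001, 0.003]
contact_force: [0.6, 0.5, 0.1]
opening: 0.509
```

```bash
python3 -c "
from h import *
to(*KN['c'],.16,134.8)"
```

```text
t 4.35 pos [ 0.6062 -0.0241  0.1653] yaw 116.44 q [-0.01  0.79 -0.05  1.72  0.07  0.63  0.36] F [0.6 0.5 0.1] M [-0.052 -0.069 -0.02 ] t7 -1.1401 open 0.509
shift mm [   3.1 -167.8    4.4] turn [  0.28   0.22 -18.36]
```

Emit:
{"name": "send_rows", "arguments": {
  "moves": [0.001,-0.035,0,0,0,-5,0.002,-0.076,0.002,0,0,-10,0.003,-0.116,0.004,0,0,-15,0.003,-0.15,0.0045,0,0,-18.4,0.003,-0.168,0.0045,0,0,-18.4]
}}

```text
clock: 4.77
tool_pos: [0.4498, -0.0984, 0.1608]
eef_rot: [0.383, 0.924, -0.0, 0.001]
contact_force: [-0.7, -0.6, 0.2]
opening: 0.551
```

```bash
python3 -c "
from h import *
to(*KN['c'],.121,134.8)"
```

```text
t 4.77 pos [ 0.4498 -0.0984  0.1608] yaw 134.92 q [ 0.19  0.67 -0.13  2.15  0.24  0.33  0.65] F [-0.7 -0.6  0.2] M [-0.059  0.019  0.002] t7 0.3142 open 0.551
shift mm [-1.6  5.1 39.8] turn [0.03 0.14 0.12]
```

Emit:
{"name": "send_rows", "arguments": {
  "moves": [-0.0016,0.004,0.005,0,0,0,-0.0016,0.0051,0.02,0,0,0,-0.0016,0.0051,0.035,0,0,0,-0.0016,0.0051,0.0398,0,0,0,-0.0016,0.0051,0.0398,0,0,0]
}}

```text
clock: 5.18
tool_pos: [0.4554, -0.0955, 0.1204]
eef_rot: [0.383, 0.924, -0.0, 0.001]
contact_force: [0.4, -0.0, 0.1]
opening: 0.552
```

```bash
python3 -c "
from h import *
to(*KN['c'],.121,134.8)"
```

```text
t 5.18 pos [ 0.4554 -0.0955  0.1204] yaw 135.01 q [ 0.16  0.75 -0.09  2.16  0.26  0.24  0.63] F [ 0.4 -0.   0.1] M [-0.094  0.049 -0.012] t7 -0.0237 open 0.552
shift mm [ 0.1 -0.9 -0.6] turn [0.02 0.11 0.21]
```

Emit:
{"name": "send_rows", "arguments": {
  "moves": [0,-0.0009,-0.0005,0,0,0.2,0,-0.0009,-0.0005,0,0,0.2,0,-0.0009,-0.0005,0,0,0.2,0,-0.0009,-0.0005,0,0,0.2,0,-0.0009,-0.0005,0,0,0.2],
  "claw": 1
}}

```text
clock: 5.6
tool_pos: [0.455, -0.0961, 0.1213]
eef_rot: [0.384, 0.923, -0.0, 0.001]
contact_force: [-0.2, -0.3, 0.4]
opening: 0.195
```

Emit:
{"name": "send_rows", "arguments": {
  "moves": [0,0,0,0,0,0,0,0,0,0,0,0,0,0,0.0005,0,0,6,0,0,0.001,0,0,12,0,0,0.0015,0,0,18]
}}

```text
clock: 6.02
tool_pos: [0.4545, -0.0966, 0.1199]
eef_rot: [0.526, 0.85, -0.0, 0.001]
contact_force: [-1.1, -1.3, 1.6]
opening: 0.153
```

```bash
python3 -c "
from h import *
to(*KN['c'],.1175,89.8)"
```

```text
t 6.02 pos [ 0.4545 -0.0966  0.1199] yaw 116.49 q [ 0.13  0.75 -0.03  2.16  0.11  0.22  0.46] F [-1.1 -1.3  1.6] M [-0.27   0.332  0.094] t7 0.6165 open 0.153
shift mm [0.4 0.4 2.4] turn [ 0.07  0.11 26.69]
```

Emit:
{"name": "send_rows", "arguments": {
  "moves": [0,0,0.0005,0,0,6.5,0.0001,0.0001,0.001,0,0,13,0.0002,0.0001,0.0016,0,0,19.5,0.0002,0.0002,0.0021,0,0,26,0.0002,0.0002,0.0021,0,0,26.5]
}}

```text
clock: 6.43
tool_pos: [0.4542, -0.0967, 0.1179]
eef_rot: [0.708, 0.706, -0.0, 0.001]
contact_force: [-1.1, -1.6, 0.2]
opening: 0.152
```

Emit:
{"name": "send_rows", "arguments": {
  "moves": [0,0,0,0,0,0,0,0,0,0,0,0,0,0,-0.012,0,0,0,0,0,-0.034,0,0,0,0,0,-0.045,0,0,0],
  "claw": -0.1
}}

```text
clock: 6.85
tool_pos: [0.4547, -0.0964, 0.1641]
eef_rot: [0.708, 0.707, 0.0, 0.002]
contact_force: [0.7, 0.1, 0.6]
opening: 0.504
```

```bash
python3 -c "
from h import *
to(*KN['b'],.16,15.4)
to(*KN['d'],.16,159.2)"
```

```text
t 6.85 pos [ 0.4547 -0.0964  0.1641] yaw 89.93 q [ 0.07  0.67  0.06  2.14 -0.1   0.33  0.21] F [0.7 0.1 0.6] M [-0.079  0.033 -0.051] t7 0.0135 open 0.504
shift mm [117.1  42.    4. ] turn [1.900e-01 2.000e-02 7.453e+01]
t 6.85 pos [ 0.4547 -0.0964  0.1641] yaw 89.93 q [ 0.07  0.67  0.06  2.14 -0.1   0.33  0.21] F [0.7 0.1 0.6] M [-0.079  0.033 -0.051] t7 0.0135 open 0.504
shift mm [-41.5 116.8   4.5] turn [ 4.000e-02  1.900e-01 -6.927e+01]
```

Emit:
{"name": "send_rows", "arguments": {
  "moves": [-0.006,0.016,0,0,0,-7,-0.013,0.038,0.001,0,0,-14,-0.021,0.06,0.002,0,0,-21,-0.029,0.082,0.003,0,0,-28,-0.036,0.102,0.004,0,0,-35]
}}

```text
clock: 7.27
tool_pos: [0.5582, -0.133, 0.1608]
eef_rot: [0.459, 0.889, -0.0, 0.002]
contact_force: [-0.0, 0.4, 0.4]
opening: 0.548
```

```bash
python3 -c "
from h import *
to(*KN['d'],.16,159.2)"
```

```text
t 7.27 pos [ 0.5582 -0.133   0.1608] yaw 125.39 q [ 0.22  0.76 -0.11  1.82  0.15  0.56  0.63] F [-0.   0.4  0.4] M [-0.008 -0.014 -0.002] t7 -1.1648 open 0.548
shift mm [-11.8   7.8   0.8] turn [ 2.000e-02  2.600e-01 -3.381e+01]
```

Emit:
{"name": "send_rows", "arguments": {
  "moves": [-0.006,0.004,0,0,0,-7,-0.011,0.007,0.001,0,0,-14,-0.0118,0.0078,0.001,0,0,-21,-0.0118,0.0078,0.001,0,0,-28,-0.0118,0.0078,0.001,0,0,-33.8]
}}

```text
clock: 7.68
tool_pos: [0.5717, -0.1381, 0.1598]
eef_rot: [0.177, 0.984, -0.001, 0.002]
contact_force: [-0.1, -0.3, 0.7]
opening: 0.555
```

Run:
```python
from h import *
w=imaging.snapshot("wrist"); cv2.imwrite("pics/w2.png",w["image"][:,:,::-1])
H,W=w["depth"].shape
P=bydepth(w,np.ones((H,W),bool)); K=P[(P[:,2]>.112)&(P[:,2]<.13)]
for n,s in KN.items():
    k=K[np.linalg.norm(K[:,:2]-s,axis=1)<.035]
    if len(k)>50:
        rect=cv2.minAreaRect((k[:,:2]*1000).astype(np.float32)); e=np.linalg.svd(k[:,:2]-k[:,:2].mean(0),full_matrices=False)[2][0]
        print(n,len(k),rect,np.degrees(np.arctan2(e[1],e[0]))%180,k[:,:2].mean(0),np.median(k[:,2]))
to(*KN['d'],.121,159.2)
```

```text
a 2972 ((611.346923828125, -22.476959228515625), (15.740550994873047, 45.950096130371094), 22.708017349243164) 111.85644089242291 [ 0.60914661 -0.02322782] 0.11926225573050596
b 759 ((511.9563903808594, 17.39716339111328), (13.752071380615234, 4.553099155426025), 13.615030288696289) 16.58191153480605 [0.51200147 0.01683795] 0.11867486429709755
c 207 ((459.6183776855469, -114.21286010742188), (13.774658203125, 3.045196294784546), 72.85662078857422) 78.30033425690814 [ 0.4593636  -0.11529713] 0.11767860635385613
d 2398 ((569.5208740234375, -138.87896728515625), (13.705216407775879, 45.85737609863281), 69.97373962402344) 160.1531807673243 [ 0.56697552 -0.13786044] 0.12318704298997528
t 7.73 pos [ 0.5715 -0.1384  0.1597] yaw 159.84 q [ 0.32  0.79 -0.28  1.77  0.34  0.63  1.06] F [-0.5 -0.3  1.1] M [ 0.03   0.01  -0.009] t7 0.0630 open 0.548
shift mm [ 0.4  0.3 38.7] turn [-0.05  0.27  0.64]
```

View pics/w2.png

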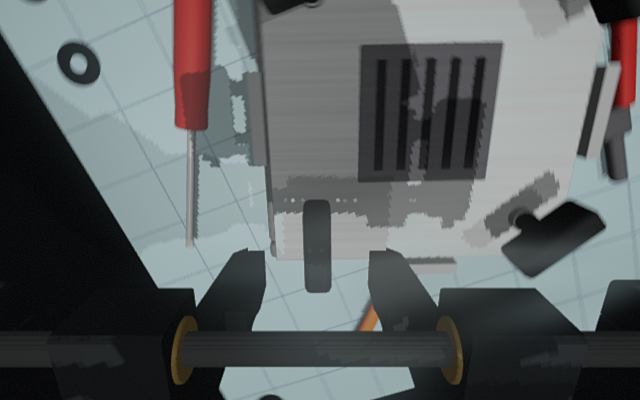

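Knob d (317,245) is centred between the fingers. Knob a (555,240) now reads 112°, as turned. Descending on d.

Emit:
{"name": "send_rows", "arguments": {
  "moves": [0,0.0003,0.005,0,0,0,0,0.0003,0.02,0,0,0,0,0.0003,0.034,0,0,0.2,0.0003,0.0003,0.0387,0,0,0.2,0.0003,0.0003,0.0387,0,0,0.2]
}}

```text
clock: 8.15
tool_pos: [0.5705, -0.1378, 0.1197]
eef_rot: [0.177, 0.984, -0.001, 0.001]
contact_force: [0.7, -0.2, -0.6]
opening: 0.552
```

Emit:
{"name": "send_rows", "arguments": {
  "moves": [0,0,0,0,0,0,0,0,0,0,0,0,0,0,0,0,0,0,0,0,0,0,0,0,0,0,0,0,0,0],
  "claw": 1
}}

```text
clock: 8.57
tool_pos: [0.5708, -0.1379, 0.1201]
eef_rot: [0.177, 0.984, -0.001, 0.001]
contact_force: [-0.2, 0.2, 0.0]
opening: 0.196
```

```bash
python3 -c "
from h import *
to(*KN['d'],.121,159.6)"
```

```text
t 8.57 pos [ 0.5708 -0.1379  0.1201] yaw 159.60 q [ 0.3   0.85 -0.25  1.79  0.37  0.55  1.03] F [-0.2  0.2  0. ] M [-0.002  0.017  0.004] t7 -0.0007 open 0.196
shift mm [-0.7 -0.  -0.9] turn [-0.08  0.16  0.  ]
```

Emit:
{"name": "send_rows", "arguments": {
  "moves": [0,0,0,0,0,0,0,0,0,0,0,0,0,0,0.0005,0,0,6,0,0,0.001,0,0,12,0,0,0.0015,0,0,18]
}}

```text
clock: 8.98
tool_pos: [0.5709, -0.1376, 0.1188]
eef_rot: [0.331, 0.944, -0.0, 0.002]
contact_force: [-0.1, 0.1, -0.8]
opening: 0.157
```

```bash
python3 -c "
from h import *
to(*KN['d'],.1166,114.6)"
```

```text
t 8.98 pos [ 0.5709 -0.1376  0.1188] yaw 141.33 q [ 0.25  0.84 -0.17  1.8   0.25  0.52  0.82] F [-0.1  0.1 -0.8] M [0.133 0.056 0.03 ] t7 0.7876 open 0.157
shift mm [-0.7 -0.1  2.2] turn [ 0.05  0.18 26.73]
```

Emit:
{"name": "send_rows", "arguments": {
  "moves": [0,0,0.0005,0,0,6.5,0,0,0.001,0,0,13,0,0,0.0016,0,0,19.5,0,0,0.0021,0,0,26,0,0,0.0021,0,0,26.5]
}}

```text
clock: 9.4
tool_pos: [0.5709, -0.1376, 0.1167]
eef_rot: [0.54, 0.842, -0.0, 0.002]
contact_force: [0.3, 0.5, -1.8]
opening: 0.156
```

Emit:
{"name": "send_rows", "arguments": {
  "moves": [0,0,0,0,0,0,0,0,0,0,0,0,0,0,-0.012,0,0,0,0,0,-0.034,0,0,0,0,0,-0.045,0,0,0],
  "claw": -0.1
}}

```text
clock: 9.82
tool_pos: [0.5716, -0.1378, 0.1641]
eef_rot: [0.539, 0.842, 0.0, 0.003]
contact_force: [0.2, 0.1, 0.2]
opening: 0.505
```

```bash
python3 -c "
from h import *
to(*KN['b'],.16,195.4)"
```

```text
t 9.82 pos [ 0.5716 -0.1378  0.1641] yaw 114.70 q [ 0.19  0.77 -0.06  1.78  0.07  0.59  0.52] F [0.2 0.1 0.2] M [-0.044  0.023  0.07 ] t7 -0.0035 open 0.505
shift mm [175.2  -1.8   3.2] turn [-3.00e-02  3.50e-01 -8.07e+01]
```

Emit:
{"name": "send_rows", "arguments": {
  "moves": [0.012,0,0,0,0,-7,0.032,0,0.001,0,0,-14,0.055,-0.001,0.002,0,0,-21,0.08,-0.001,0.003,0,0,-28,0.105,-0.001,0.003,0,0,-35]
}}

```text
clock: 10.23
tool_pos: [0.5267, -0.0424, 0.1614]
eef_rot: [0.258, 0.966, -0.001, 0.003]
contact_force: [-0.8, 0.6, -0.6]
opening: 0.549
```

```bash
python3 -c "
from h import *
to(*KN['b'],.16,195.4)"
```

```text
t 10.23 pos [ 0.5267 -0.0424  0.1614] yaw 150.05 q [ 0.1   0.72 -0.18  1.96  0.27  0.48  0.77] F [-0.8  0.6 -0.6] M [-0.009 -0.048 -0.064] t7 -0.4607 open 0.549
shift mm [57.4 39.6  1. ] turn [ -0.12   0.4  -45.35]
```

Emit:
{"name": "send_rows", "arguments": {
  "moves": [0.017,0.012,0,0,0,-7,0.034,0.024,0.001,0,0,-14,0.048,0.033,0.001,0,0,-21,0.055,0.038,0.001,0,0,-28,0.0574,0.0396,0.001,0,0,-35]
}}

```text
clock: 10.65
tool_pos: [0.4964, 0.0226, 0.161]
eef_rot: [-0.049, 0.999, -0.001, 0.004]
contact_force: [-0.5, 1.0, -0.1]
opening: 0.549
```

```bash
python3 -c "
from h import *
to(*KN['b'],.13,195.4)"
```

```text
t 10.65 pos [0.4964 0.0226 0.161 ] yaw -174.37 q [ 0.05  0.7  -0.31  2.04  0.48  0.46  1.05] F [-0.5  1.  -0.1] M [0.007 0.021 0.001] t7 -1.0490 open 0.549
shift mm [ 0.1 -1.9 31. ] turn [-0.2   0.41 -9.77]
```

Finish the rotation at height first, then descend.

Emit:
{"name": "send_rows", "arguments": {
  "moves": [0,-0.0019,0,0,0,-6,0,-0.0019,0.004,0,0,-9.8,0,-0.0019,0.018,0,0,-9.8,0,-0.0019,0.031,0,0,-9.8,0,-0.0019,0.033,0,0,-9.8]
}}

```text
clock: 11.07
tool_pos: [0.4966, 0.0203, 0.1274]
eef_rot: [-0.135, 0.991, -0.002, 0.003]
contact_force: [-0.7, 0.5, 0.3]
opening: 0.551
```

```bash
python3 -c "
from h import *
to(*KN['b'],.121,195.4)"
```

```text
t 11.07 pos [0.4966 0.0203 0.1274] yaw -164.54 q [ 0.05  0.77 -0.3   2.06  0.58  0.39  1.12] F [-0.7  0.5  0.3] M [-0.005  0.04  -0.028] t7 -0.1060 open 0.551
shift mm [-0.2  0.3  6.4] turn [-0.25  0.33  0.06]
```

Emit:
{"name": "send_rows", "arguments": {
  "moves": [0,0,0.003,0,0,0,0,0,0.006,0,0,0,0,0,0.0064,0,0,0,0,0,0.0064,0,0,0,0,0,0.0064,0,0,0],
  "claw": 1
}}

```text
clock: 11.48
tool_pos: [0.4969, 0.0203, 0.1214]
eef_rot: [-0.135, 0.991, -0.002, 0.004]
contact_force: [0.3, 0.1, -0.0]
opening: 0.194
```

Emit:
{"name": "send_rows", "arguments": {
  "moves": [0,0,0,0,0,0,0,0,0,0,0,0,0,0,0.0005,0,0,6,0,0,0.001,0,0,12,0,0,0.0015,0,0,18]
}}

```text
clock: 11.9
tool_pos: [0.4968, 0.0207, 0.12]
eef_rot: [0.024, 1.0, -0.001, 0.004]
contact_force: [-1.6, 1.2, 0.7]
opening: 0.153
```

```bash
python3 -c "
from h import *
to(*KN['b'],.1175,150.4)"
```

```text
t 11.90 pos [0.4968 0.0207 0.12  ] yaw 177.23 q [-0.01  0.77 -0.21  2.07  0.47  0.34  0.92] F [-1.6  1.2  0.7] M [0.343 0.305 0.082] t7 0.7097 open 0.153
shift mm [-0.  -0.1  2.5] turn [ 0.    0.45 26.82]
```

Emit:
{"name": "send_rows", "arguments": {
  "moves": [0,0,0.0005,0,0,6.5,0,0,0.001,0,0,13,0,0,0.0016,0,0,19.5,0,0,0.0021,0,0,26,0,0,0.0021,0,0,26.6]
}}

```text
clock: 12.32
tool_pos: [0.4966, 0.0204, 0.118]
eef_rot: [0.255, 0.967, -0.001, 0.004]
contact_force: [0.7, 0.1, -1.3]
opening: 0.153
```

Emit:
{"name": "send_rows", "arguments": {
  "moves": [0,0,0,0,0,0,0,0,0,0,0,0,0,0,-0.012,0,0,0,0,0,-0.034,0,0,0,0,0,-0.045,0,0,0],
  "claw": -0.1
}}

```text
clock: 12.73
tool_pos: [0.4968, 0.0205, 0.1644]
eef_rot: [0.254, 0.967, -0.0, 0.004]
contact_force: [0.9, 0.3, 0.2]
opening: 0.508
```

```bash
python3 -c "
from h import *
to(*KN['a'],.16,112.2)"
```

```text
t 12.73 pos [0.4968 0.0205 0.1644] yaw 150.56 q [-0.04  0.69 -0.15  2.05  0.25  0.42  0.67] F [0.9 0.3 0.2] M [-0.012 -0.001 -0.023] t7 -0.0359 open 0.508
shift mm [-122.2   20.8    5.5] turn [ 0.26  0.45 38.36]
```

Emit:
{"name": "send_rows", "arguments": {
  "moves": [-0.015,0.003,0,0,0,7,-0.042,0.007,0.001,0,0,14,-0.075,0.013,0.002,0,0.2,21,-0.105,0.018,0.004,0.1,0.3,28,-0.1222,0.0208,0.005,0.2,0.4,35]
}}

```text
clock: 13.15
tool_pos: [0.6169, -0.0234, 0.1611]
eef_rot: [0.536, 0.844, 0.001, 0.002]
contact_force: [0.4, -0.8, 0.4]
opening: 0.548
```

```bash
python3 -c "
from h import *
to(*KN['a'],.13,112.2)"
```

```text
t 13.15 pos [ 0.6169 -0.0234  0.1611] yaw 115.24 q [-0.02  0.8  -0.02  1.69  0.03  0.64  0.38] F [ 0.4 -0.8  0.4] M [-0.059  0.004 -0.044] t7 1.0374 open 0.548
shift mm [ 3.3 -2.4 31. ] turn [0.26 0.16 3.04]
```

Emit:
{"name": "send_rows", "arguments": {
  "moves": [0.0033,-0.0024,0,0,0,3,0.0033,-0.0024,0.006,0.2,0.1,3,0.0033,-0.0024,0.022,0.2,0.1,3,0.0033,-0.0024,0.037,0.2,0.1,3,0.0033,-0.0024,0.043,0.2,0.1,3]
}}

```text
clock: 13.57
tool_pos: [0.6115, -0.0211, 0.116]
eef_rot: [0.556, 0.831, -0.001, -0.001]
contact_force: [-0.2, -0.5, -0.2]
opening: 0.55
```

```bash
python3 -c "
from h import *
to(.613,-.0216,.1175,112.2)"
```

```text
t 13.57 pos [ 0.6115 -0.0211  0.116 ] yaw 112.45 q [-0.04  0.87 -0.01  1.72  0.01  0.56  0.34] F [-0.2 -0.5 -0.2] M [-0.045  0.002  0.007] t7 -0.0045 open 0.550
shift mm [-1.   1.2 -1.5] turn [-0.16 -0.06  0.25]
```

Emit:
{"name": "send_rows", "arguments": {
  "moves": [-0.001,0.0012,-0.0015,0,0,0.2,-0.001,0.0012,-0.0015,0,0,0.2,-0.001,0.0012,-0.0015,0,0,0.2,-0.001,0.0012,-0.0015,0,0,0.2,-0.001,0.0012,-0.0015,0,0,0.2],
  "claw": 1
}}

```text
clock: 13.98
tool_pos: [0.6135, -0.0215, 0.1182]
eef_rot: [0.557, 0.83, -0.0, -0.001]
contact_force: [0.1, 0.7, -0.0]
opening: 0.2
```

Emit:
{"name": "send_rows", "arguments": {
  "moves": [0,0,0,0,0,0,0,0,0,0,0,0,0,0,0.0001,0,0,1.5,0,0,0.0002,0,0,3,0,0,0.0003,0,0,4.5]
}}

```text
clock: 14.4
tool_pos: [0.613, -0.0217, 0.1179]
eef_rot: [0.59, 0.807, -0.001, -0.001]
contact_force: [-2.1, -0.2, 0.8]
opening: 0.155
```

```bash
python3 -c "
from h import *
st()"
```

```text
t 14.40 pos [ 0.613  -0.0217  0.1179] yaw 107.62 q [-0.05  0.87  0.01  1.72 -0.02  0.56  0.28] F [-2.1 -0.2  0.8] M [-0.143  0.44   0.072] t7 0.1381 open 0.155
```

Emit:
{"name": "send_rows", "arguments": {
  "moves": [0,0,0.0001,0,0,1.5,0,0,0.0002,0,0,3,0,0,0.0003,0,0,4.5,0,0,0.0004,0,0,6,0,0,0.0005,0,0,7.5]
}}

```text
clock: 14.82
tool_pos: [0.6129, -0.0217, 0.1174]
eef_rot: [0.643, 0.766, -0.001, -0.001]
contact_force: [-2.2, -0.9, -0.8]
opening: 0.153
```

```bash
python3 -c "
from h import *
st()"
```

```text
t 14.82 pos [ 0.6129 -0.0217  0.1174] yaw 99.97 q [-0.07  0.87  0.05  1.72 -0.07  0.56  0.19] F [-2.2 -0.9 -0.8] M [-0.172  0.331  0.07 ] t7 0.1255 open 0.153
```

Emit:
{"name": "send_rows", "arguments": {
  "moves": [0,0,0.0001,0,0,1.5,0,0,0.0002,0,0,3,0,0,0.0003,0,0,4.5,0,0,0.0004,0,0,6,0,0,0.0006,0,0,7.5]
}}

```text
clock: 15.23
tool_pos: [0.6128, -0.0217, 0.1168]
eef_rot: [0.693, 0.721, -0.001, -0.001]
contact_force: [-1.4, -0.3, 0.8]
opening: 0.15
```

```bash
python3 -c "
from h import *
st()"
```

```text
t 15.23 pos [ 0.6128 -0.0217  0.1168] yaw 92.32 q [-0.08  0.87  0.08  1.72 -0.12  0.56  0.11] F [-1.4 -0.3  0.8] M [-0.134  0.448  0.07 ] t7 0.1277 open 0.150
```

Emit:
{"name": "send_rows", "arguments": {
  "moves": [0,0,0.0001,0,0,1.5,0,0,0.0002,0,0,3,0,0,0.0003,0,0,4.5,0,0,0.0004,0,0,6,0,0,0.0006,0,0,7.5]
}}

```text
clock: 15.65
tool_pos: [0.6127, -0.0217, 0.1162]
eef_rot: [0.739, 0.673, -0.001, -0.001]
contact_force: [-3.0, -0.8, 1.5]
opening: 0.153
```

```bash
python3 -c "
from h import *
st()"
```

```text
t 15.65 pos [ 0.6127 -0.0217  0.1162] yaw 84.67 q [-0.1   0.88  0.11  1.72 -0.17  0.56  0.02] F [-3.  -0.8  1.5] M [-0.201  0.551  0.079] t7 0.1248 open 0.153
```

Emit:
{"name": "send_rows", "arguments": {
  "moves": [0,0,0.0001,0,0,1.5,0,0,0.0002,0,0,3,0,0,0.0003,0,0,4.5,0,0,0.0004,0,0,6,0,0,0.0006,0,0,7.5]
}}

```text
clock: 16.07
tool_pos: [0.6126, -0.0217, 0.1157]
eef_rot: [0.782, 0.623, -0.001, -0.001]
contact_force: [-2.1, -0.7, 3.0]
opening: 0.155
```

```bash
python3 -c "
from h import *
st()"
```

```text
t 16.07 pos [ 0.6126 -0.0217  0.1157] yaw 77.02 q [-0.12  0.88  0.15  1.72 -0.22  0.56 -0.07] F [-2.1 -0.7  3. ] M [-0.184  0.599  0.196] t7 0.0864 open 0.155
```

Emit:
{"name": "send_rows", "arguments": {
  "moves": [0,0,0,0,0,0,0,0,0,0,0,0,0,0,0.0001,0,0,1.5,0,0,0.0002,0,0,3,0,0,0.0003,0,0,4.5]
}}

```text
clock: 16.48
tool_pos: [0.6125, -0.0217, 0.1154]
eef_rot: [0.807, 0.59, -0.002, -0.001]
contact_force: [-2.8, -0.5, 1.1]
opening: 0.155
```

```bash
python3 -c "
from h import *
st()"
```

```text
t 16.48 pos [ 0.6125 -0.0217  0.1154] yaw 72.38 q [-0.13  0.88  0.17  1.72 -0.25  0.56 -0.12] F [-2.8 -0.5  1.1] M [-0.175  0.627  0.169] t7 0.0610 open 0.155
```

Emit:
{"name": "send_rows", "arguments": {
  "moves": [0,0,0,0,0,0,0,0,0,0,0,0.7,0,0,0.0001,0,0,1.4,0,0,0.0001,0,0,2,0,0,0.0001,0,0,2]
}}

```text
clock: 16.9
tool_pos: [0.6125, -0.0217, 0.1153]
eef_rot: [0.817, 0.576, -0.002, -0.001]
contact_force: [-2.9, 0.3, 2.2]
opening: 0.155
```

```bash
python3 -c "
from h import *
st()"
```

```text
t 16.90 pos [ 0.6125 -0.0217  0.1153] yaw 70.34 q [-0.14  0.88  0.18  1.72 -0.26  0.56 -0.15] F [-2.9  0.3  2.2] M [-0.203  0.599  0.183] t7 -0.2189 open 0.155
```

Emit:
{"name": "send_rows", "arguments": {
  "moves": [0,0,0,0,0,0,0,0,0,0,0,0,0,0,-0.012,0,0,0,0,0,-0.034,0,0,0,0,0,-0.047,0,0,0],
  "claw": -0.1
}}

```text
clock: 17.32
tool_pos: [0.6139, -0.0217, 0.1645]
eef_rot: [0.818, 0.576, -0.0, -0.0]
contact_force: [0.4, 0.0, 0.5]
opening: 0.506
```

```bash
python3 -c "
from h import *
to(.4546,-.0962,.16,89.9)"
```

```text
t 17.32 pos [ 0.6139 -0.0217  0.1645] yaw 70.32 q [-0.15  0.81  0.2   1.7  -0.24  0.66 -0.16] F [0.4 0.  0.5] M [-0.058  0.004  0.043] t7 0.0352 open 0.506
shift mm [-123.8 -125.     4.6] turn [ -0.04   0.02 -19.58]
```

Emit:
{"name": "send_rows", "arguments": {
  "moves": [-0.025,-0.025,0,0,0,-5,-0.054,-0.054,0.002,0,0,-10,-0.083,-0.083,0.004,0,0,-15,-0.109,-0.11,0.004,0,0,-19.6,-0.1238,-0.125,0.004,0,0,-19.6]
}}

```text
clock: 17.73
tool_pos: [0.4506, -0.0981, 0.1617]
eef_rot: [0.707, 0.707, -0.001, -0.001]
contact_force: [0.4, -0.1, -0.7]
opening: 0.55
```

```bash
python3 -c "
from h import *
to(.4546,-.0962,.1175,89.9)"
```

```text
t 17.73 pos [ 0.4506 -0.0981  0.1617] yaw 89.95 q [ 0.08  0.67  0.05  2.15 -0.1   0.33  0.22] F [ 0.4 -0.1 -0.7] M [-0.081  0.083 -0.012] t7 0.3670 open 0.550
shift mm [ 2.   4.2 44.2] turn [-0.17  0.05  0.05]
```

Emit:
{"name": "send_rows", "arguments": {
  "moves": [0.002,0.0042,0.002,0,0,0,0.002,0.0042,0.017,0,0,0,0.002,0.0042,0.034,0,0,0,0.002,0.0042,0.0442,0,0,0,0.002,0.0042,0.0442,0,0,0]
}}

```text
clock: 18.15
tool_pos: [0.4558, -0.0958, 0.1166]
eef_rot: [0.707, 0.707, -0.001, -0.001]
contact_force: [-0.6, -0.5, 0.2]
opening: 0.553
```

```bash
python3 -c "
from h import *
to(.4546,-.0962,.1175,89.9)"
```

```text
t 18.15 pos [ 0.4558 -0.0958  0.1166] yaw 89.97 q [ 0.09  0.76  0.04  2.16 -0.11  0.22  0.22] F [-0.6 -0.5  0.2] M [-0.044  0.06   0.025] t7 0.0078 open 0.553
shift mm [-0.4 -1.2 -0.9] turn [-0.15  0.04  0.07]
```

Emit:
{"name": "send_rows", "arguments": {
  "moves": [-0.0004,-0.0012,-0.0009,0,0,0,-0.0004,-0.0012,-0.0009,0,0,0,-0.0004,-0.0012,-0.0009,0,0,0,-0.0004,-0.0012,-0.0009,0,0,0,-0.0004,-0.0012,-0.0009,0,0,0],
  "claw": 1
}}

```text
clock: 18.57
tool_pos: [0.455, -0.0962, 0.118]
eef_rot: [0.707, 0.707, -0.001, -0.0]
contact_force: [-0.2, 0.2, 0.2]
opening: 0.197
```

Emit:
{"name": "send_rows", "arguments": {
  "moves": [0,0,0,0,0,0,0,0,0,0,0,0,0,0,0.0001,0,0,1.5,0,0,0.0002,0,0,3,0,0,0.0003,0,0,4.5]
}}

```text
clock: 18.98
tool_pos: [0.4542, -0.0962, 0.1177]
eef_rot: [0.735, 0.678, -0.001, -0.001]
contact_force: [-2.5, -0.3, 1.8]
opening: 0.154
```

```bash
python3 -c "
from h import *
st()"
```

```text
t 18.98 pos [ 0.4542 -0.0962  0.1177] yaw 85.31 q [ 0.08  0.76  0.05  2.16 -0.15  0.22  0.18] F [-2.5 -0.3  1.8] M [-0.091  0.659  0.077] t7 0.0974 open 0.154
```

Emit:
{"name": "send_rows", "arguments": {
  "moves": [0,0,0.0001,0,0,1.5,0,0,0.0002,0,0,3,0,0,0.0003,0,0,4.5,0,0,0.0004,0,0,6,0,0,0.0006,0,0,7.5]
}}

```text
clock: 19.4
tool_pos: [0.4542, -0.0962, 0.1171]
eef_rot: [0.779, 0.627, -0.001, -0.001]
contact_force: [-2.4, 0.1, 1.4]
opening: 0.156
```

```bash
python3 -c "
from h import *
st()"
```

```text
t 19.40 pos [ 0.4542 -0.0962  0.1171] yaw 77.66 q [ 0.07  0.76  0.07  2.17 -0.21  0.22  0.11] F [-2.4  0.1  1.4] M [-0.09   0.462  0.028] t7 0.0940 open 0.156
```

Emit:
{"name": "send_rows", "arguments": {
  "moves": [0,0,0.0001,0,0,1.5,0,0,0.0002,0,0,3,0,0,0.0003,0,0,4.5,0,0,0.0004,0,0,6,0,0,0.0006,0,0,7.5]
}}

```text
clock: 19.82
tool_pos: [0.4542, -0.0962, 0.1165]
eef_rot: [0.819, 0.574, -0.001, -0.001]
contact_force: [-1.4, 0.4, 1.4]
opening: 0.156
```

```bash
python3 -c "
from h import *
st()"
```

```text
t 19.82 pos [ 0.4542 -0.0962  0.1165] yaw 70.01 q [ 0.06  0.77  0.09  2.17 -0.27  0.22  0.03] F [-1.4  0.4  1.4] M [-0.116  0.5    0.028] t7 0.0925 open 0.156
```

Emit:
{"name": "send_rows", "arguments": {
  "moves": [0,0,0.0001,0,0,1.5,0,0,0.0002,0,0,3,0,0,0.0003,0,0,4.5,0,0,0.0004,0,0,6,0,0,0.0006,0,0,7.5]
}}

```text
clock: 20.23
tool_pos: [0.4542, -0.0962, 0.1159]
eef_rot: [0.856, 0.518, -0.001, -0.001]
contact_force: [-2.1, -0.7, 1.6]
opening: 0.155
```

```bash
python3 -c "
from h import *
st()"
```

```text
t 20.23 pos [ 0.4542 -0.0962  0.1159] yaw 62.36 q [ 0.04  0.77  0.11  2.17 -0.33  0.22 -0.04] F [-2.1 -0.7  1.6] M [-0.093  0.528  0.144] t7 0.0897 open 0.155
```

Emit:
{"name": "send_rows", "arguments": {
  "moves": [0,0,0.0001,0,0,1.5,0,0,0.0002,0,0,3,0,0,0.0003,0,0,4.5,0,0,0.0004,0,0,6,0,0,0.0006,0,0,7.5]
}}

```text
clock: 20.65
tool_pos: [0.4542, -0.0961, 0.1154]
eef_rot: [0.888, 0.46, -0.001, -0.0]
contact_force: [-2.6, -0.0, 3.2]
opening: 0.155
```

```bash
python3 -c "
from h import *
st()"
```

```text
t 20.65 pos [ 0.4542 -0.0961  0.1154] yaw 54.72 q [ 0.03  0.77  0.13  2.17 -0.4   0.22 -0.11] F [-2.6 -0.   3.2] M [-0.049  0.572  0.1  ] t7 0.0580 open 0.155
```

Emit:
{"name": "send_rows", "arguments": {
  "moves": [0,0,0.0001,0,0,1.5,0,0,0.0002,0,0,3,0,0,0.0003,0,0,4.5,0,0,0.0004,0,0,6,0,0,0.0005,0,0,7.2]
}}

```text
clock: 21.07
tool_pos: [0.4541, -0.0962, 0.1149]
eef_rot: [0.916, 0.402, -0.001, -0.0]
contact_force: [-2.9, -0.1, 2.8]
opening: 0.158
```

```bash
python3 -c "
from h import *
st()"
```

```text
t 21.07 pos [ 0.4541 -0.0962  0.1149] yaw 47.38 q [ 0.02  0.78  0.14  2.17 -0.46  0.23 -0.17] F [-2.9 -0.1  2.8] M [-0.105  0.629  0.166] t7 -0.0520 open 0.158
```

Emit:
{"name": "send_rows", "arguments": {
  "moves": [0,0,0,0,0,0,0,0,0,0,0,0,0,0,-0.012,0,0,0,0,0,-0.034,0,0,0,0,0,-0.047,0,0,0],
  "claw": -0.1
}}

```text
clock: 21.48
tool_pos: [0.4553, -0.0963, 0.163]
eef_rot: [0.916, 0.402, -0.001, 0.0]
contact_force: [0.4, 0.1, 0.0]
opening: 0.508
```

```bash
python3 -c "
from h import *
to(.571,-.1377,.16,114.6)"
```

```text
t 21.48 pos [ 0.4553 -0.0963  0.163 ] yaw 47.37 q [-0.03  0.68  0.23  2.14 -0.42  0.36 -0.2 ] F [0.4 0.1 0. ] M [-0.063  0.103 -0.031] t7 0.0863 open 0.508
shift mm [ 47.9 113.1   3. ] turn [-5.000e-02  7.000e-02 -6.723e+01]
```

Emit:
{"name": "send_rows", "arguments": {
  "moves": [0.006,0.014,0,0,0,-7,0.014,0.034,0.001,0,0,-14,0.024,0.057,0.002,0,0,-21,0.033,0.079,0.003,0,0,-28,0.041,0.097,0.003,0,0,-35]
}}

```text
clock: 21.9
tool_pos: [0.5569, -0.1326, 0.1601]
eef_rot: [0.751, 0.661, 0.0, 0.001]
contact_force: [-0.2, 0.0, -0.3]
opening: 0.554
```

```bash
python3 -c "
from h import *
to(.571,-.1377,.16,114.6)"
```

```text
t 21.90 pos [ 0.5569 -0.1326  0.1601] yaw 82.70 q [ 0.08  0.77  0.12  1.83 -0.15  0.55  0.17] F [-0.2  0.  -0.3] M [-0.058  0.089  0.019] t7 -1.0106 open 0.554
shift mm [-3.3 14.6  0.2] turn [  0.09   0.13 -31.9 ]
```

Emit:
{"name": "send_rows", "arguments": {
  "moves": [-0.002,0.008,0,0,0,-7,-0.003,0.0135,0,0,0,-14,-0.0033,0.0146,0,0,0,-21,-0.0033,0.0146,0,0,0,-28,-0.0033,0.0146,0,0,0,-31.9]
}}

```text
clock: 22.32
tool_pos: [0.5718, -0.1379, 0.1601]
eef_rot: [0.538, 0.843, 0.0, 0.002]
contact_force: [0.2, 0.7, -0.0]
opening: 0.549
```

```bash
python3 -c "
from h import *
to(.571,-.1377,.1166,114.6)"
```

```text
t 22.32 pos [ 0.5718 -0.1379  0.1601] yaw 114.90 q [ 0.18  0.78 -0.03  1.78  0.05  0.58  0.55] F [ 0.2  0.7 -0. ] M [-0.048  0.084 -0.011] t7 -0.2331 open 0.549
shift mm [ 0.7 -0.8 43.5] turn [0.14 0.18 0.3 ]
```

Emit:
{"name": "send_rows", "arguments": {
  "moves": [0.0007,-0.0008,0.002,0,0,0.2,0.0007,-0.0008,0.017,0,0,0.2,0.0007,-0.0008,0.034,0.1,0.1,0.2,0.0007,-0.0008,0.0432,0.1,0.1,0.2,0.0007,-0.0008,0.0432,0.1,0.1,0.2]
}}

```text
clock: 22.73
tool_pos: [0.5699, -0.1374, 0.115]
eef_rot: [0.54, 0.842, -0.001, -0.001]
contact_force: [0.1, -0.3, 0.6]
opening: 0.552
```

```bash
python3 -c "
from h import *
to(.571,-.1377,.117,114.6)"
```

```text
t 22.73 pos [ 0.5699 -0.1374  0.115 ] yaw 114.62 q [ 0.18  0.85 -0.03  1.8   0.05  0.5   0.54] F [ 0.1 -0.3  0.6] M [-0.089  0.042 -0.036] t7 -0.0221 open 0.552
shift mm [-0.8  0.9 -2. ] turn [-0.11 -0.03  0.02]
```

Emit:
{"name": "send_rows", "arguments": {
  "moves": [-0.0008,0.0009,-0.002,0,0,0,-0.0008,0.0009,-0.002,0,0,0,-0.0008,0.0009,-0.002,0,0,0,-0.0008,0.0009,-0.002,0,0,0,-0.0008,0.0009,-0.002,0,0,0],
  "claw": 1
}}

```text
clock: 23.15
tool_pos: [0.5714, -0.1378, 0.1175]
eef_rot: [0.54, 0.842, -0.001, -0.0]
contact_force: [0.1, -0.4, -0.3]
opening: 0.196
```

Emit:
{"name": "send_rows", "arguments": {
  "moves": [0,0,0,0,0,0,0,0,0,0,0,0,0,0,0.0001,0,0,1.5,0,0,0.0002,0,0,3,0,0,0.0003,0,0,4.5]
}}

```text
clock: 23.57
tool_pos: [0.5711, -0.1379, 0.1173]
eef_rot: [0.574, 0.819, -0.001, -0.0]
contact_force: [-1.7, 0.5, -0.5]
opening: 0.152
```

```bash
python3 -c "
from h import *
st()"
```

```text
t 23.57 pos [ 0.5711 -0.1379  0.1173] yaw 109.95 q [ 0.16  0.84 -0.01  1.8   0.02  0.5   0.49] F [-1.7  0.5 -0.5] M [-0.1    0.257  0.094] t7 0.1386 open 0.152
```

Emit:
{"name": "send_rows", "arguments": {
  "moves": [0,0,0.0001,0,0,1.5,0,0,0.0002,0,0,3,0,0,0.0003,0,0,4.5,0,0,0.0004,0,0,6,0,0,0.0006,0,0,7.5]
}}

```text
clock: 23.98
tool_pos: [0.5711, -0.1379, 0.1166]
eef_rot: [0.627, 0.779, -0.001, -0.0]
contact_force: [-1.3, -0.6, 0.7]
opening: 0.153
```

```bash
python3 -c "
from h import *
st()"
```

```text
t 23.98 pos [ 0.5711 -0.1379  0.1166] yaw 102.31 q [ 0.14  0.85  0.02  1.8  -0.03  0.5   0.4 ] F [-1.3 -0.6  0.7] M [-0.121  0.274  0.117] t7 0.1352 open 0.153
```

Emit:
{"name": "send_rows", "arguments": {
  "moves": [0,0,0.0001,0,0,1.5,0,0,0.0002,0,0,3,0,0,0.0003,0,0,4.5,0,0,0.0004,0,0,6,0,0,0.0006,0,0,7.5]
}}

```text
clock: 24.4
tool_pos: [0.571, -0.1379, 0.116]
eef_rot: [0.678, 0.735, -0.001, -0.0]
contact_force: [-1.2, -0.3, 0.6]
opening: 0.16
```

```bash
python3 -c "
from h import *
st()"
```

```text
t 24.40 pos [ 0.571  -0.1379  0.116 ] yaw 94.65 q [ 0.13  0.85  0.06  1.8  -0.09  0.5   0.32] F [-1.2 -0.3  0.6] M [-0.111  0.247  0.071] t7 0.1344 open 0.160
```

Running torque is steady, so continue the same way.

Emit:
{"name": "send_rows", "arguments": {
  "moves": [0,0,0.0001,0,0,1.5,0,0,0.0002,0,0,3,0,0,0.0003,0,0,4.5,0,0,0.0004,0,0,6,0,0,0.0006,0,0,7.5]
}}

```text
clock: 24.82
tool_pos: [0.571, -0.1379, 0.1154]
eef_rot: [0.725, 0.688, -0.001, -0.0]
contact_force: [-0.6, -0.2, 0.2]
opening: 0.156
```

```bash
python3 -c "
from h import *
st()"
```

```text
t 24.82 pos [ 0.571  -0.1379  0.1154] yaw 87.01 q [ 0.11  0.85  0.09  1.8  -0.14  0.5   0.24] F [-0.6 -0.2  0.2] M [-0.161  0.271  0.064] t7 0.1338 open 0.156
```

Emit:
{"name": "send_rows", "arguments": {
  "moves": [0,0,0.0001,0,0,1.5,0,0,0.0002,0,0,3,0,0,0.0003,0,0,4.5,0,0,0.0004,0,0,6,0,0,0.0006,0,0,7.5]
}}

```text
clock: 25.23
tool_pos: [0.571, -0.1379, 0.1148]
eef_rot: [0.77, 0.638, -0.001, -0.0]
contact_force: [-0.5, -0.9, -0.1]
opening: 0.156
```

```bash
python3 -c "
from h import *
st()"
```

```text
t 25.23 pos [ 0.571  -0.1379  0.1148] yaw 79.36 q [ 0.09  0.85  0.12  1.8  -0.19  0.5   0.15] F [-0.5 -0.9 -0.1] M [-0.127  0.29   0.096] t7 0.1335 open 0.156
```

Emit:
{"name": "send_rows", "arguments": {
  "moves": [0,0,0.0001,0,0,1.5,0,0,0.0002,0,0,3,0,0,0.0003,0,0,4.5,0,0,0.0004,0,0,6,0,0,0.0006,0,0,7.5]
}}

```text
clock: 25.65
tool_pos: [0.571, -0.1379, 0.1143]
eef_rot: [0.811, 0.586, -0.001, -0.0]
contact_force: [-1.3, -0.5, 0.2]
opening: 0.157
```

```bash
python3 -c "
from h import *
st()"
```

```text
t 25.65 pos [ 0.571  -0.1379  0.1143] yaw 71.71 q [ 0.07  0.86  0.15  1.8  -0.24  0.5   0.07] F [-1.3 -0.5  0.2] M [-0.174  0.301  0.045] t7 0.1336 open 0.157
```

Emit:
{"name": "send_rows", "arguments": {
  "moves": [0,0,0.0001,0,0,1.5,0,0,0.0002,0,0,3,0,0,0.0003,0,0,4.5,0,0,0.0004,0,0,6,0,0,0.0006,0,0,7.5]
}}

```text
clock: 26.07
tool_pos: [0.5709, -0.1379, 0.1137]
eef_rot: [0.848, 0.53, -0.001, -0.0]
contact_force: [-1.0, -0.3, -0.3]
opening: 0.155
```

```bash
python3 -c "
from h import *
st()"
```

```text
t 26.07 pos [ 0.5709 -0.1379  0.1137] yaw 64.06 q [ 0.05  0.86  0.19  1.81 -0.29  0.5  -0.02] F [-1.  -0.3 -0.3] M [-0.12   0.37   0.138] t7 0.1339 open 0.155
```

Emit:
{"name": "send_rows", "arguments": {
  "moves": [0,0,0.0001,0,0,1.5,0,0,0.0002,0,0,3,0,0,0.0003,0,0,4.5,0,0,0.0004,0,0,6,0,0,0.0006,0,0,7.5]
}}

```text
clock: 26.48
tool_pos: [0.5709, -0.1379, 0.1131]
eef_rot: [0.881, 0.473, -0.001, -0.0]
contact_force: [-2.2, 0.6, 1.9]
opening: 0.153
```

```bash
python3 -c "
from h import *
st()"
```

```text
t 26.48 pos [ 0.5709 -0.1379  0.1131] yaw 56.41 q [ 0.03  0.87  0.22  1.81 -0.35  0.51 -0.1 ] F [-2.2  0.6  1.9] M [-0.116  0.453  0.095] t7 0.1050 open 0.153
```

Emit:
{"name": "send_rows", "arguments": {
  "moves": [0,0,0.0001,0,0,1.5,0,0,0.0002,0,0,3,0,0,0.0003,0,0,4.5,0,0,0.0004,0,0,6,0,0,0.0005,0,0,7.5]
}}

```text
clock: 26.9
tool_pos: [0.5709, -0.1379, 0.1127]
eef_rot: [0.911, 0.413, -0.001, -0.0]
contact_force: [-2.2, -0.5, 0.9]
opening: 0.155
```

```bash
python3 -c "
from h import *
st()"
```

```text
t 26.90 pos [ 0.5709 -0.1379  0.1127] yaw 48.77 q [ 0.02  0.87  0.25  1.81 -0.4   0.51 -0.19] F [-2.2 -0.5  0.9] M [-0.135  0.441  0.131] t7 0.0561 open 0.155
```

Emit:
{"name": "send_rows", "arguments": {
  "moves": [0,0,0,0,0,0,0,0,0,0,0,0,0,0,-0.012,0,0,0,0,0,-0.034,0,0,0,0,0,-0.05,0,0,0],
  "claw": -0.1
}}

```text
clock: 27.32
tool_pos: [0.5715, -0.138, 0.1644]
eef_rot: [0.911, 0.413, -0.0, 0.0]
contact_force: [0.4, -1.1, 0.2]
opening: 0.511
```

```bash
python3 -c "
from h import *
to(.4967,.0205,.16,150.5)"
```

```text
t 27.32 pos [ 0.5715 -0.138   0.1644] yaw 48.76 q [-0.01  0.8   0.3   1.78 -0.37  0.62 -0.21] F [ 0.4 -1.1  0.2] M [-0.049  0.093 -0.003] t7 0.0869 open 0.511
shift mm [  69.9 -160.7    4.3] turn [-6.0000e-02  4.0000e-02 -1.0174e+02]
```

Emit:
{"name": "send_rows", "arguments": {
  "moves": [0.004,-0.008,0,0,0,-7,0.01,-0.022,0.001,0,0,-14,0.017,-0.04,0.002,0,0,-21,0.025,-0.058,0.003,0,0,-28,0.033,-0.076,0.004,0,0,-35]
}}

```text
clock: 27.73
tool_pos: [0.5364, -0.0625, 0.1615]
eef_rot: [0.743, 0.67, 0.0, 0.001]
contact_force: [0.2, -0.3, -0.3]
opening: 0.554
```

```bash
python3 -c "
from h import *
to(.4967,.0205,.16,150.5)"
```

```text
t 27.73 pos [ 0.5364 -0.0625  0.1615] yaw 84.07 q [-0.05  0.74  0.13  1.93 -0.19  0.49  0.11] F [ 0.2 -0.3 -0.3] M [-0.103  0.056  0.014] t7 -0.6672 open 0.554
shift mm [ 78.5 -48.    1.3] turn [ 5.000e-02  8.000e-02 -6.643e+01]
```

Emit:
{"name": "send_rows", "arguments": {
  "moves": [0.016,-0.01,0,0,0,-7,0.032,-0.02,0,0,0,-14,0.048,-0.029,0.001,0,0,-21,0.061,-0.037,0.001,0,0,-28,0.071,-0.044,0.001,0,0,-35]
}}

```text
clock: 28.15
tool_pos: [0.5001, 0.0141, 0.1613]
eef_rot: [0.504, 0.864, 0.001, 0.001]
contact_force: [0.5, -0.0, 0.1]
opening: 0.55
```

```bash
python3 -c "
from h import *
to(.4967,.0205,.16,150.5)"
```

```text
t 28.15 pos [0.5001 0.0141 0.1613] yaw 119.49 q [-0.12  0.7  -0.01  2.04  0.02  0.4   0.38] F [ 0.5 -0.   0.1] M [-0.116  0.099  0.025] t7 -0.7417 open 0.550
shift mm [7.3 0.2 1.3] turn [  0.11   0.14 -31.01]
```

Emit:
{"name": "send_rows", "arguments": {
  "moves": [0.004,0,0,0,0,-7,0.007,0,0,0,0,-14,0.0073,0.0002,0.001,0,0,-21,0.0073,0.0002,0.001,0,0,-28,0.0073,0.0002,0.001,0,0,-31]
}}

```text
clock: 28.57
tool_pos: [0.4974, 0.0204, 0.1613]
eef_rot: [0.252, 0.968, 0.0, 0.002]
contact_force: [0.3, -0.6, -0.0]
opening: 0.547
```

Run:
```python
from h import *
w=imaging.snapshot("wrist"); cv2.imwrite("pics/w3.png",w["image"][:,:,::-1])
H,W=w["depth"].shape
P=bydepth(w,np.ones((H,W),bool)); K=P[(P[:,2]>.108)&(P[:,2]<.13)]
for n,s in KN.items():
    k=K[np.linalg.norm(K[:,:2]-s,axis=1)<.035]
    if len(k)>50:
        rect=cv2.minAreaRect((k[:,:2]*1000).astype(np.float32)); e=np.linalg.svd(k[:,:2]-k[:,:2].mean(0),full_matrices=False)[2][0]
        print(n,len(k),rect,np.degrees(np.arctan2(e[1],e[0]))%180,np.median(k[:,2]))
to(.4967,.0205,.117,150.5)
```

```text
a 53 ((609.7562255859375, -5.908304214477539), (16.759502410888672, 2.606339454650879), 61.874229431152344) 66.8639208387537 0.10866412996091994
b 2304 ((494.5360107421875, 19.82019805908203), (14.018169403076172, 46.102725982666016), 59.725467681884766) 149.46207592188821 0.11974912410481973
c 2334 ((453.0430908203125, -96.2316665649414), (45.964317321777344, 14.273582458496094), 48.23497772216797) 50.975611473225364 0.1162913143150944
t 28.62 pos [0.4974 0.0203 0.1612] yaw 150.76 q [-0.05  0.69 -0.14  2.04  0.23  0.41  0.7 ] F [ 0.4 -0.8 -0.2] M [-0.019  0.022  0.02 ] t7 0.1451 open 0.548
shift mm [ 0.9 -0.2 44.2] turn [0.1  0.26 0.26]
```

View pics/w3.png

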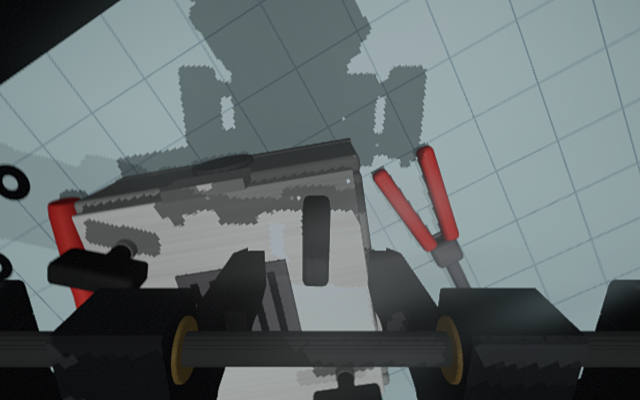

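Knob b (317,240) is centred between the fingers and aligned. Descending.

Emit:
{"name": "send_rows", "arguments": {
  "moves": [0,-0.0002,0.002,0,0,0.2,0,-0.0002,0.017,0,0.1,0.2,0.0004,-0.0002,0.034,0,0.2,0.2,0.0005,-0.0002,0.0435,0,0.2,0.2,0.0005,-0.0002,0.0435,0,0.2,0.2]
}}

```text
clock: 29.03
tool_pos: [0.4963, 0.0202, 0.1164]
eef_rot: [0.255, 0.967, -0.0, -0.0]
contact_force: [-0.3, 1.1, 0.8]
opening: 0.552
```

```bash
python3 -c "
from h import *
to(.4967,.0205,.1175,150.5)"
```

```text
t 29.03 pos [0.4963 0.0202 0.1164] yaw 150.50 q [-0.07  0.78 -0.11  2.07  0.25  0.31  0.68] F [-0.3  1.1  0.8] M [-0.026 -0.045 -0.006] t7 -0.0519 open 0.552
shift mm [-0.1  0.5 -1.1] turn [-0.01 -0.04  0.  ]
```

Emit:
{"name": "send_rows", "arguments": {
  "moves": [0,0.0004,-0.0011,0,0,0,0,0.0004,-0.0011,0,0,0,0,0.0004,-0.0011,0,0,0,0,0.0004,-0.0011,0,0,0,0,0.0004,-0.0011,0,0,0],
  "claw": 1
}}

```text
clock: 29.45
tool_pos: [0.4968, 0.0205, 0.118]
eef_rot: [0.255, 0.967, 0.0, 0.0]
contact_force: [0.3, 0.4, 0.2]
opening: 0.198
```

Emit:
{"name": "send_rows", "arguments": {
  "moves": [0,0,0,0,0,0,0,0,0,0,0,0,0,0,0.0001,0,0,1.5,0,0,0.0002,0,0,3,0,0,0.0003,0,0,4.5]
}}

```text
clock: 29.87
tool_pos: [0.4967, 0.0203, 0.1178]
eef_rot: [0.294, 0.956, -0.0, 0.0]
contact_force: [-0.1, -0.8, -0.6]
opening: 0.156
```

```bash
python3 -c "
from h import *
st()"
```

```text
t 29.87 pos [0.4967 0.0203 0.1178] yaw 145.83 q [-0.08  0.78 -0.09  2.07  0.21  0.31  0.63] F [-0.1 -0.8 -0.6] M [-0.211  0.073  0.043] t7 0.1146 open 0.156
```

Emit:
{"name": "send_rows", "arguments": {
  "moves": [0,0,0.0001,0,0,1.5,0,0,0.0002,0,0,3,0,0,0.0003,0,0,4.5,0,0,0.0004,0,0,6,0,0,0.0006,0,0,7.5]
}}

```text
clock: 30.28
tool_pos: [0.4967, 0.0202, 0.1172]
eef_rot: [0.357, 0.934, -0.0, 0.0]
contact_force: [-0.3, -1.3, 0.8]
opening: 0.154
```

```bash
python3 -c "
from h import *
st()"
```

```text
t 30.28 pos [0.4967 0.0202 0.1172] yaw 138.18 q [-0.09  0.78 -0.06  2.07  0.15  0.3   0.55] F [-0.3 -1.3  0.8] M [-0.24   0.144  0.085] t7 0.1118 open 0.154
```

Emit:
{"name": "send_rows", "arguments": {
  "moves": [0,0,0.0001,0,0,1.5,0,0,0.0002,0,0,3,0,0,0.0003,0,0,4.5,0,0,0.0004,0,0,6,0,0,0.0006,0,0,7.5]
}}

```text
clock: 30.7
tool_pos: [0.4965, 0.0201, 0.1166]
eef_rot: [0.419, 0.908, -0.0, -0.0]
contact_force: [-0.1, -1.5, 1.3]
opening: 0.158
```

```bash
python3 -c "
from h import *
st()"
```

```text
t 30.70 pos [0.4965 0.0201 0.1166] yaw 130.51 q [-0.11  0.78 -0.04  2.07  0.09  0.3   0.48] F [-0.1 -1.5  1.3] M [-0.29   0.203  0.081] t7 0.1107 open 0.158
```

Emit:
{"name": "send_rows", "arguments": {
  "moves": [0,0,0.0001,0,0,1.5,0,0,0.0002,0,0,3,0,0,0.0003,0,0,4.5,0,0,0.0004,0,0,6,0,0,0.0006,0,0,7.5]
}}

```text
clock: 31.12
tool_pos: [0.4964, 0.02, 0.1159]
eef_rot: [0.478, 0.878, -0.0, -0.0]
contact_force: [-0.3, -1.6, 1.5]
opening: 0.159
```

```bash
python3 -c "
from h import *
st()"
```

```text
t 31.12 pos [0.4964 0.02   0.1159] yaw 122.87 q [-0.13  0.78 -0.01  2.07  0.03  0.29  0.41] F [-0.3 -1.6  1.5] M [-0.3    0.244  0.04 ] t7 0.1099 open 0.159
```

Emit:
{"name": "send_rows", "arguments": {
  "moves": [0,0,0.0001,0,0,1.5,0,0,0.0002,0,0,3,0,0,0.0003,0,0,4.5,0,0,0.0004,0,0,6,0,0,0.0006,0,0,7.5]
}}

```text
clock: 31.53
tool_pos: [0.4963, 0.02, 0.1154]
eef_rot: [0.536, 0.844, -0.0, -0.0]
contact_force: [-1.7, -1.4, 1.0]
opening: 0.156
```

```bash
python3 -c "
from h import *
st()"
```

```text
t 31.53 pos [0.4963 0.02   0.1154] yaw 115.22 q [-0.14  0.78  0.01  2.07 -0.03  0.29  0.33] F [-1.7 -1.4  1. ] M [-0.337  0.275  0.069] t7 0.1095 open 0.156
```

Emit:
{"name": "send_rows", "arguments": {
  "moves": [0,0,0.0001,0,0,1.5,0,0,0.0002,0,0,3,0,0,0.0003,0,0,4.5,0,0,0.0004,0,0,6,0,0,0.0006,0,0,7.5]
}}

```text
clock: 31.95
tool_pos: [0.4962, 0.0199, 0.1147]
eef_rot: [0.591, 0.807, -0.001, -0.0]
contact_force: [-0.9, -2.1, 1.5]
opening: 0.155
```

```bash
python3 -c "
from h import *
st()"
```

```text
t 31.95 pos [0.4962 0.0199 0.1147] yaw 107.56 q [-0.15  0.78  0.04  2.07 -0.09  0.29  0.26] F [-0.9 -2.1  1.5] M [-0.376  0.311  0.065] t7 0.1094 open 0.155
```

Emit:
{"name": "send_rows", "arguments": {
  "moves": [0,0,0.0001,0,0,1.5,0,0,0.0002,0,0,3,0,0,0.0003,0,0,4.5,0,0,0.0004,0,0,6,0,0,0.0006,0,0,7.5]
}}

```text
clock: 32.37
tool_pos: [0.4961, 0.0198, 0.1142]
eef_rot: [0.643, 0.766, -0.001, -0.0]
contact_force: [-2.4, -1.6, 1.9]
opening: 0.155
```

```bash
python3 -c "
from h import *
st()"
```

```text
t 32.37 pos [0.4961 0.0198 0.1142] yaw 99.91 q [-0.17  0.79  0.06  2.07 -0.15  0.29  0.19] F [-2.4 -1.6  1.9] M [-0.373  0.379  0.029] t7 0.1097 open 0.155
```

Emit:
{"name": "send_rows", "arguments": {
  "moves": [0,0,0.0001,0,0,1.5,0,0,0.0002,0,0,3,0,0,0.0003,0,0,4.5,0,0,0.0004,0,0,6,0,0,0.0006,0,0,7.5]
}}

```text
clock: 32.78
tool_pos: [0.4959, 0.0198, 0.1136]
eef_rot: [0.693, 0.721, -0.001, -0.0]
contact_force: [-2.5, -1.5, 3.3]
opening: 0.155
```

```bash
python3 -c "
from h import *
st()"
```

```text
t 32.78 pos [0.4959 0.0198 0.1136] yaw 92.26 q [-0.18  0.79  0.08  2.08 -0.21  0.29  0.11] F [-2.5 -1.5  3.3] M [-0.366  0.471  0.081] t7 0.0817 open 0.155
```

Emit:
{"name": "send_rows", "arguments": {
  "moves": [0,0,0.0001,0,0,1.5,0,0,0.0002,0,0,3,0,0,0.0003,0,0,4.5,0,0,0.0004,0,0,6,0,0,0.0005,0,0,7.5]
}}

```text
clock: 33.2
tool_pos: [0.4958, 0.0198, 0.1131]
eef_rot: [0.74, 0.673, -0.001, -0.0]
contact_force: [-1.9, -1.4, 3.8]
opening: 0.155
```

```bash
python3 -c "
from h import *
st()"
```

```text
t 33.20 pos [0.4958 0.0198 0.1131] yaw 84.62 q [-0.2   0.79  0.11  2.08 -0.27  0.29  0.04] F [-1.9 -1.4  3.8] M [-0.397  0.476  0.162] t7 0.0317 open 0.155
```

Emit:
{"name": "send_rows", "arguments": {
  "moves": [0,0,0,0,0,0,0,0,0,0,0,0,0,0,-0.012,0,0,0,0,0,-0.034,0,0,0,0,0,-0.065,0,0,0],
  "claw": -0.1
}}

```text
clock: 33.62
tool_pos: [0.4954, 0.0204, 0.1774]
eef_rot: [0.739, 0.673, -0.002, -0.001]
contact_force: [-0.3, 1.3, 0.1]
opening: 0.508
```

Emit:
{"name": "send_rows", "arguments": {
  "moves": [-0.003,0.003,-0.03,0,0,0,-0.015,0.0,-0.065,0,0,0,-0.04,0,-0.095,0,0,0,-0.07,0,-0.11,0,0,0,-0.07,0,-0.12,0,0,0]
}}

```text
clock: 34.03
tool_pos: [0.4902, -0.0555, 0.3004]
eef_rot: [0.742, 0.67, -0.001, 0.002]
contact_force: [0.1, -0.2, -0.2]
opening: 0.554
```

Run:
```python
from h import *
st()
for n in ["top","wrist"]:
    w=imaging.snapshot(n); cv2.imwrite(f"pics/{n}9.png",w["image"][:,:,::-1])
    H,W=w["depth"].shape
    P=bydepth(w,np.ones((H,W),bool)); K=P[(P[:,2]>.105)&(P[:,2]<.13)]
    for k_,s in KN.items():
        k=K[np.linalg.norm(K[:,:2]-s,axis=1)<.035]
        if len(k)>30:
            rect=cv2.minAreaRect((k[:,:2]*1000).astype(np.float32)); e=np.linalg.svd(k[:,:2]-k[:,:2].mean(0),full_matrices=False)[2][0]
            print(n,k_,len(k),np.round(rect[1],1),rect[2],np.degrees(np.arctan2(e[1],e[0]))%180,np.median(k[:,2]))
    h=np.radians(-19.84);c0=np.array([.5341,-.0588]);L=(P[:,:2]-c0)@np.array([[np.cos(h),-np.sin(h)],[np.sin(h),np.cos(h)]])
    for nm,(a,b) in dict(a=(1,1),b=(-1,1),c=(-1,-1),d=(1,-1)).items():
        m=(abs(L[:,0]-a*.04)<.012)&(abs(L[:,1]-b*.04)<.012)&(P[:,2]<.095)&(P[:,2]>.06)
        if m.sum()>20: print(n,"cover top",nm,m.sum(),round(np.median(P[m,2]),4))
st()
```

```text
t 34.03 pos [ 0.4902 -0.0555  0.3004] yaw 84.21 q [-0.15  0.48  0.25  1.92 -0.16  0.76  0.09] F [ 0.1 -0.2 -0.2] M [-0.047  0.066 -0.04 ] t7 0.5495 open 0.554
top a 49 [27.2 13.9] 71.96183013916016 75.1795996039829 0.11701678953703239
top b 76 [45.  14.1] 84.31806945800781 84.81415872862405 0.11648075077842956
wrist a 1047 [45.9 14.3] 70.36630249023438 70.91973601099815 0.11637345859384297
wrist b 908 [46.1 13.2] 84.52653503417969 84.22480584789928 0.11480363296824746
wrist c 745 [45.6 14.1] 47.43082046508789 47.525010918871914 0.11664224187772727
wrist d 471 [28.9 14.5] 49.559288024902344 48.946471936486574 0.1143036287627541
wrist cover top a 598 0.0769
wrist cover top b 628 0.077
wrist cover top c 511 0.0771
wrist cover top d 474 0.0771
t 34.13 pos [ 0.4909 -0.0503  0.2994] yaw 84.51 q [-0.15  0.48  0.24  1.92 -0.16  0.76  0.09] F [ 0.2 -0.4 -0.4] M [-0.074  0.045  0.04 ] t7 0.0071 open 0.552
```

View pics/top9.png

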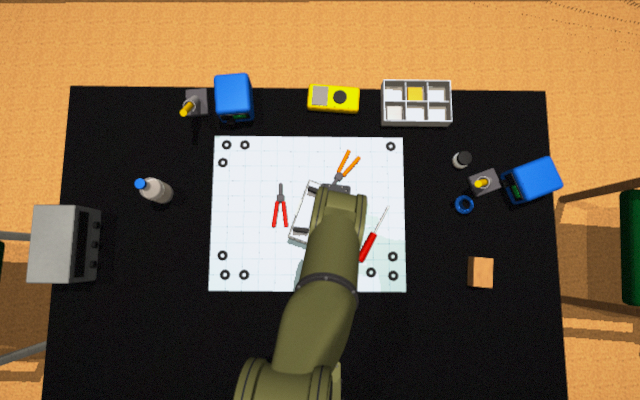

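View pics/wrist9.png

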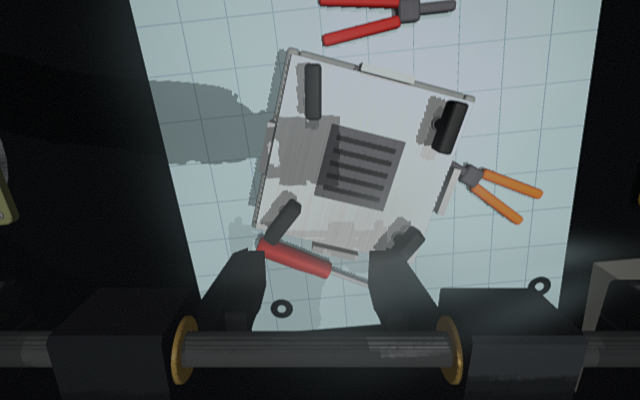

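The cover reads level within 0.2 mm at all four corners. The knobs stand where I left them, at (313,92), (449,128), (283,222) and (405,240), and the bystander tools haven't moved. I'll let the arm settle and hand in.

Emit:
{"name": "send_rows", "arguments": {
  "moves": [0,0,0,0,0,0,0,0,0,0,0,0,0,0,0,0,0,0,0,0,0,0,0,0,0,0,0,0,0,0]
}}

```text
clock: 34.55
tool_pos: [0.4908, -0.0497, 0.2987]
eef_rot: [0.74, 0.673, -0.0, -0.0]
contact_force: [0.8, -0.3, 0.7]
opening: 0.553
```

```bash
python3 -c "
from h import *
st(); print(r.finish_job())"
```

```text
t 34.55 pos [ 0.4908 -0.0497  0.2987] yaw 84.58 q [-0.15  0.48  0.24  1.92 -0.16  0.76  0.09] F [ 0.8 -0.3  0.7] M [-0.008  0.121 -0.031] t7 -0.0002 open 0.553
the job is handed in; nothing more can be done
None
```

The cover is closed and the job is handed in at 34.6 s of the allowed 72 s. I worked both rounds in the order a, c, d, b.

- **First round:** every knob got about 45° clockwise.
- **Second round:** each knob was turned on until the torque climbed. Distance past the start of the climb is judged mainly from the wrist joint's torque, because the force sensor's moment reading was noisy.

| Knob | Second-round turn | Past the start of the climb | Torque climb |
|---|---|---|---|
| a | 0.73 rad | about 0.20 rad | 0.08–0.09 N m |
| c | 0.74 rad | about 0.18–0.22 rad | 0.06–0.10 N m |
| d | 1.15 rad | about 0.21 rad | 0.08 N m |
| b | 1.15 rad | about 0.21 rad | 0.08 N m |

- **Least certain:** c's last reading was taken while slowing, so its figures are estimated from the step before. The end of a's turn was also an estimate.
- **Cover:** the wrist camera put its top at 76.9 to 77.1 mm at all four corners. That camera reads about 1.4 mm low, so this fits a cover resting on its seats.
- **Knobs:** knobs a, b, c and d still stand at the angles where I released them.
- **Bystanders:** in the last pictures nothing else on the bench looked moved. The arm was clear of everything, open and above the housing, with no contact force.

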